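Load the sample crate under the pedal-lift hood

TASK

Press the near end of the rocker pedal beside the crate until the clear hood is fully up, then stand the two loose sample bottles upright in the crate, each in the cell whose disc matches its cap colour, setting them down without dropping them. Then press the far end of the pedal to ease the hood gently down until it is fully shut over the bottles. Move the hood only with the pedal, leave the black-capped bottles in their cells, and do not shift or knock over anything else.

Things in the scene. Friction and masses are not known exactly. Their poses are not given: they have to be found in the camera images.
- bottle_red: Loose green-glass sample bottle with a red cap, upright on the table, 0.18 to 0.31 kg: straight body 46 mm diameter up to 83 mm, shoulder to 98 mm, then the red cap 29 mm diameter from 98 to 132 mm (its top). z up its axis, origin at the centre of its underside.
- disc_red: Fixed red disc, 54 mm diameter, 3 mm thick, lying on the floor of one of the six crate cells: marks the cell for the red-capped bottle. Origin at the disc's centre underside, 8 mm above the table, which is the centre of the cell; a bottle standing on it has its underside 11 mm above the table.
- bottle_blue: Loose green-glass sample bottle with a blue cap, upright on the table, 0.18 to 0.31 kg: straight body 46 mm diameter up to 83 mm, shoulder to 98 mm, then the blue cap 29 mm diameter from 98 to 132 mm (its top). z up its axis, origin at the centre of its underside.
- disc_blue: Fixed blue disc, 54 mm diameter, 3 mm thick, lying on the floor of one of the six crate cells: marks the cell for the blue-capped bottle. Origin at the disc's centre underside, 8 mm above the table, which is the centre of the cell; a bottle standing on it has its underside 11 mm above the table.
- stock_a: Amber sample bottle with a black cap, same size as the green ones, already standing in a crate cell (underside 8 mm above the table); stays there. z up its axis, origin at the centre of its underside.
- stock_b: Amber sample bottle with a black cap, same size as the green ones, already standing in a crate cell (underside 8 mm above the table); stays there. z up its axis, origin at the centre of its underside.
- stock_c: Amber sample bottle with a black cap, same size as the green ones, already standing in a crate cell (underside 8 mm above the table); stays there. z up its axis, origin at the centre of its underside.
- stock_d: Amber sample bottle with a black cap, same size as the green ones, already standing in a crate cell (underside 8 mm above the table); stays there. z up its axis, origin at the centre of its underside.
- crate: Fixed wooden crate of 2 (along its x) by 3 (along y) square cells 58 mm wide; cell centres at crate x = -31, +31 mm, y = -62, 0, +62 mm. 132 x 194 mm outside, walls 6 mm, top at 65 mm; dividers 4 mm, top at 58 mm. A housing behind reaches x = +125 mm, 62 mm high. Origin on the table under the centre of the cells; x points from near row to far row, z up. Turned by up to 0.2 rad.
- hood (a joint): Angle (rad) of the clear hood over the crate: 0 shut, 1.55 fully up. Linked to the pedal: hood angle = 3.1 x pedal angle; it stays where the pedal is left. Shut, it spans crate x = -78 to +115 mm, y = -102 to +102 mm, top 163 mm above the table. Fully up, it stands on end behind the crate, crate x = +110 to +210 mm, up to 265 mm high; the cells are free from above.
- pedal (a joint): Angle (rad) of the rocker pedal beside the crate: 0 with near end up (hood shut), 0.5 with near end down, far end up (hood fully up); stops at both. Friction holds it where it is left; 10 to 20 N on an end moves it. Plate 150 mm long (crate x), 58 mm wide, pivot along crate y at crate x = 0, y = +190 mm, 45 mm above the table; slopes 0.25 rad either way.
- pedal_near (a point): Point on top of the pedal's near end (black rubber tread, towards the robot), 55 mm from the pivot: press here to raise the hood; it goes from about 69 mm to 42 mm above the table.
- pedal_far (a point): Point on top of the pedal's far end (grey tread), 55 mm from the pivot: press here to lower the hood; it goes from about 69 mm (hood up) to 42 mm (hood shut) above the table.
- hood_front (a point): Middle of the hood's front panel, which is 204 mm wide, 92 mm high, 3 mm thick. The hood's hinge runs along crate y at crate x = +115 mm, 70 mm above the table.
- tumbler: Loose white tumbler, 72 mm diameter, 105 mm high. Not part of the job. Origin at the centre of its underside.
- tin: Loose steel can, 68 mm diameter, 115 mm high. Not part of the job. Origin at the centre of its underside.
- decanter: Loose terracotta jug-like vase, 74 mm diameter at 30 mm height, at most 40 mm wide above 90 mm (neck and lip), 125 mm high. Not part of the job. Origin at the centre of its underside.
- jar: Loose amber jar with a white lid, 60 mm diameter, 100 mm high. Not part of the job. Origin at the centre of its underside.
- hygrometer: Loose white humidity meter with dark screen, 30 x 75 x 70 mm high. Not part of the job. Origin at the centre of its underside.
- brush: Loose brush lying on the table, handle along its x. Not part of the job. Origin at the centre of its underside.
Not all that is in view belongs to the job. Leave any purple or yellow look-alike of the bottle_red alone.

How it is judged:
On the way, in this order (a step that is already met when the one before it is completed fails the run):
1. the hood is fully up (value of joint hood above 1.42 rad), for 0.1 s.
2. both bottles stand released in their matching cells, with the hood still up (horizontal distance between bottle_red and disc_red below 0.014 m and z of bottle_red in the frame of disc_red below 0.008 m and angle between each of bottle_red, bottle_blue's own z axis and vertical below 0.15 rad and linear speed of each of bottle_red, bottle_blue below 0.03 m/s and horizontal distance between bottle_blue and disc_blue below 0.014 m and z of bottle_blue in the frame of disc_blue below 0.008 m and contact force between the fingers and bottle_red below 0.3 N and contact force between the fingers and bottle_blue below 0.3 N and value of joint hood above 1.2 rad), for 0.2 s.
At the end, for the whole second after the job is handed in: Each of the two bottles stands upright (within 0.15 rad) and at rest on the disc of its cap colour (within 14 mm of the disc's centre, standing on it within 8 mm of height), and the hood is shut (angle below 0.08 rad) (horizontal distance between bottle_red and disc_red below 0.014 m and z of bottle_red in the frame of disc_red below 0.008 m and angle between each of bottle_red, bottle_blue's own z axis and vertical below 0.15 rad and linear speed of each of bottle_red, bottle_blue below 0.03 m/s and horizontal distance between bottle_blue and disc_blue below 0.014 m and z of bottle_blue in the frame of disc_blue below 0.008 m and value of joint hood below 0.08 rad); the robot touches nothing.
It fails at once if the robot pushes or pries the hood itself instead of working it by the pedal (contact force between any of the arm, the fingers and hood above 3 N).
It fails at once if the hood is slammed shut (still closing faster than 4 rad/s when below 0.5 rad) (value of joint hood below 0.5 rad and velocity of joint hood below -4 rad/s).
It fails at once if a bottle is dropped (falls unheld faster than 0.5 m/s) ((linear speed of bottle_red above 0.5 m/s and contact force between the fingers and bottle_red below 0.05 N) or (linear speed of bottle_blue above 0.5 m/s and contact force between the fingers and bottle_blue below 0.05 N)).
It fails at once if a black-capped bottle is taken out of its cell or tipped (distance of any of stock_a, stock_b, stock_c, stock_d from where it was at the start of the episode above 0.03 m or angle between any of stock_a, stock_b, stock_c, stock_d's own z axis and vertical above 0.35 rad).
It fails at once if another thing on the table is shifted by more than 30 mm or knocked over (distance of any of tumbler, tin, decanter, jar, hygrometer, brush from where it was at the start of the episode above 0.03 m or angle between any of tumbler, tin, decanter, jar, hygrometer, brush's own z axis and vertical above 0.5 rad).
It also fails if it takes over 72 s, if anything falls off the work surface, if the arm or the gripper's body presses on something with over 40 N, if the wrist force passes 120 N, or if a joint passes its speed limit or range.

ROBOT

A 6-joint arm with a two-finger parallel gripper is mounted at the origin on the work surface. World frame = base frame: x ahead of the robot, y to its left, z up, the work surface at z = 0. Lengths are in m, angles in rad, forces in N, time in s.
With the tool pointing down it reaches from about 0.425 to 0.95 m from the base axis. Payload 3.5 kg.
Tool frame: the origin (TCP) lies at the very end of the fingers, on their centre line; the grasp point (between the pads) lies 19 mm behind it; y points along the fingers, z is the direction in which the jaws open and shut, and the axes are right-handed (so a half turn about y gives the same grasp; the last joint's range is limited). The gripper opens to 85 mm and grips with 20 to 120 N. Pads are 22 mm wide; open, the fingers measure 114 mm over their backs; the gripper's body (76 mm by 85 mm) begins 54 mm behind the grasp point. The pads swing forward as they close: fully open they stand 13 mm farther back than shut.
Start: joints at [-1.409, 0.286, 1.577, -0, 1.279, -0.15], TCP at [0.207, -0.642, 0.231] pointing down, gripper open.
Joint ranges: [-2.77, 2.77], [-0.9, 2.22], [0.21, 2.48], [-1.53, 4.67], [0.24, 2.81], [-2.84, 2.84]. Speed limits (rad/s): [2.79, 2.79, 3.14, 3.14, 3.14, 3.14].

INTERFACE

Orientations are given as a unit quaternion [x, y, z, w].
In Python, from plant import ctrl, cams gives the robot as it stands.
- The arm moves only by the tool play_rows, never from a script. Its argument "steps" is a list of rows, each an object of numbers: "claw": the finger opening in cm, from 0 to 8.54; "tx", "ty", "tz": the shift along the tool's x, y, z in cm; "ax", "ay", "az": the turn, a rotation vector about the tool's x, y, z in degrees. A call has 1 to 12 rows; each row is the pose to reach, as a shift and turn from the pose commanded when the call began, along the tool's axes at that moment; what a row does not reach only later rows make up. A row lasts 1/12 s, in which the tool goes at most 41.7 mm and 7.16 degrees, less where a joint would pass 70% of its speed; a pose out of reach is approached as far as the arm can. A call with a gripper value outside its range is refused whole. The fingers move at their own pace and stop on an object; "grip_force" is the grip in N (left out, the last holds). Time passes only in rows, so rows that repeat a pose let the fingers close. It gives the time, the measured TCP pose, the force and the opening at its end, in the units of the state.
- ctrl.get_state(): the state, without advancing time (a new reading comes with each control period).
- cams.read_camera(name): name is "side" or "top" or "wrist"; returns (picture, depth): 400x640x3 uint8, blue, green, red; 400x640 float32, m along the optical axis (not along the pixel's ray), 0 where there is no reading.
- cams.camera_model(name): a dict with "intrinsics" (3x3 intrinsics, pixels), "distortion" ([k1, k2, p1, p2, k3] as OpenCV has them; the pictures are not rectified), "rvec" (rotation vector, rad) and "tvec" (3), from world to camera coordinates, as OpenCV has them; the wrist camera has in their place "tool_from_camera" (4x4, takes a point from camera to tool coordinates, whose origin is the TCP and whose axes are the tool frame's). Camera axes: x right, y down, z forward; pixel columns grow to the right and rows downward; lengths in m; the calibration is good to about 2 mm. A picture is of the moment at which its call begins: read the wrist's pose just before it. camera_model takes no time and is no camera call.
- ctrl.sign_off(): hands the job in, once; it reports no verdict.
The state is a dict: "time": time; "qpos": joint angles; "dq": joint speeds; "joint_efforts": joint torques, N m; "eef_pos": TCP position; "tcp_rot": TCP orientation; "contact_force": force on the tool from outside, world axes, zero at the start; "wrist_torque": the same for the moment, N m; "opening": opening from 0.0 (shut) to 1.0 (fully open).
Only numpy, scipy, OpenCV 4.12 (cv2) and the standard library are available. Lean on these libraries where they do the work, as an engineer would, in place of code of your own. Each camera call takes 0.05 s, during which the arm holds its last target.

## Working session

There is one attempt and no reset: what is moved stays moved. The work goes in short steps, Python scripts to look and compute and a tool call to move; the robot and the scene stay as the last step left them, time stands still between calls to the robot, and variables do not carry over. Pictures are saved under pics/ and viewed, and the job is handed in when it is done.

Besides the shell and the picture viewer there is one more tool, called after ">>>" by a JSON object that holds its "api" and its "payload". play_rows: Moves the arm, as the interface text tells. Its arguments: {"type":"object","properties":{"steps":{"type":"array","items":{"type":"object","properties":{"claw":{"type":"number"},"tx":{"type":"number"},"ty":{"type":"number"},"tz":{"type":"number"},"ax":{"type":"number"},"ay":{"type":"number"},"az":{"type":"number"}}}},"grip_force":{"type":"number"}},"required":["steps"]}

```bash
ls; mkdir -p pics; cat > h.py <<'E'
import numpy as np, cv2
from plant import ctrl, cams
from scipy.spatial.transform import Rotation as R
def model(n):
    m=cams.camera_model(n); return m
def ray(n,uv,st=None):
    m=cams.camera_model(n)
    K=np.array(m["intrinsics"]);D=np.array(m["distortion"])
    p=cv2.undistortPoints(np.array(uv,float).reshape(-1,1,2),K,D).reshape(-1,2)
    d=np.c_[p,np.ones(len(p))]
    if n=="wrist":
        T=np.array(m["tool_from_camera"]); Rt=R.from_quat(st["tcp_rot"]).as_matrix()
        A=Rt@T[:3,:3]; o=Rt@T[:3,3]+np.array(st["eef_pos"])
    else:
        Rc=cv2.Rodrigues(np.array(m["rvec"],float))[0]; A=Rc.T; o=-Rc.T@np.array(m["tvec"],float).ravel()
    return o,d@A.T
def plane(n,uv,z,st=None):
    o,d=ray(n,uv,st); s=(z-o[2])/d[:,2]; return o+d*s[:,None]
def cloud(n,dep,st=None):
    h,w=dep.shape; v,u=np.mgrid[:h,:w]
    o,d=ray(n,np.c_[u.ravel(),v.ravel()],st)
    return (o+d*dep.reshape(-1,1)).reshape(h,w,3)
def proj(n,P):
    m=cams.camera_model(n)
    return cv2.projectPoints(np.array(P,float).reshape(-1,1,3),np.array(m["rvec"],float),np.array(m["tvec"],float),np.array(m["intrinsics"]),np.array(m["distortion"]))[0].reshape(-1,2)
E
python3 - <<'E'
from h import *
s=ctrl.get_state();print(s)
print(R.from_quat(s["tcp_rot"]).as_matrix().round(3))
for n in["top","side","wrist"]:
    i,d=cams.read_camera(n); cv2.imwrite(f"pics/{n}0.png",i); np.savez(f"{n}0.npz",i=i,d=d)
    if n!="wrist": o,_=ray(n,[[320,200]]); print(n,o)
E
```

```text
pics
{'time': 0.0, 'qpos': array([-1.40900988e+00,  2.87169380e-01,  1.57817731e+00, -6.10082229e-06,
        1.27860608e+00, -1.50021499e-01]), 'dq': array([-0.00045455, -0.0010258 ,  0.00036118,  0.00134837,  0.00100173,
       -0.00062302]), 'joint_efforts': array([ 1.32420668e-03, -4.05971396e+01, -2.92626840e+01, -1.15993521e-04,
        5.79556392e-03, -9.38133326e-06]), 'eef_pos': array([ 0.20698206, -0.64179006,  0.22994454]), 'tcp_rot': array([-0.10980223,  0.6993645 , -0.6976957 ,  0.10978828]), 'contact_force': array([ 0.12784723, -0.16144239, -0.01640144]), 'wrist_torque': array([0.10103763, 0.03277265, 0.05546627]), 'opening': 1.0006925890763345}
[[-0.952 -0.     0.307]
 [-0.307  0.002 -0.952]
 [-0.    -1.    -0.002]]
top [ 0.29602695 -0.04486659  1.16141135]
side [-0.29830373 -0.41000594  0.90831596]
```

View pics/top0.png

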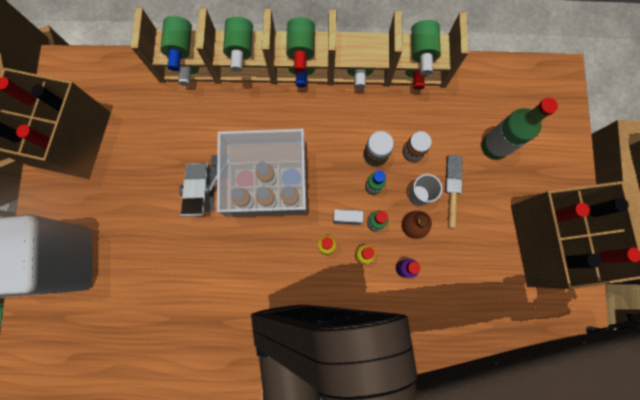

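View pics/side0.png

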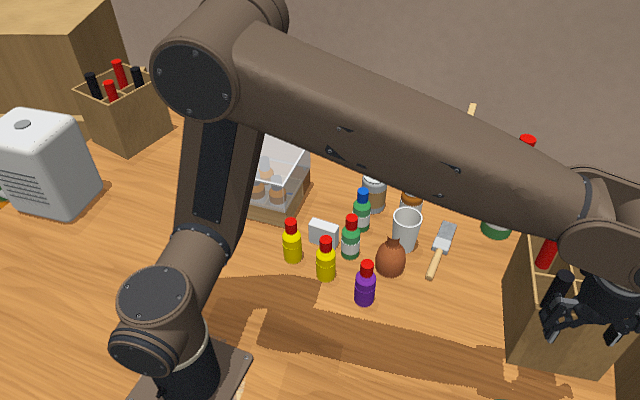

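View pics/wrist0.png

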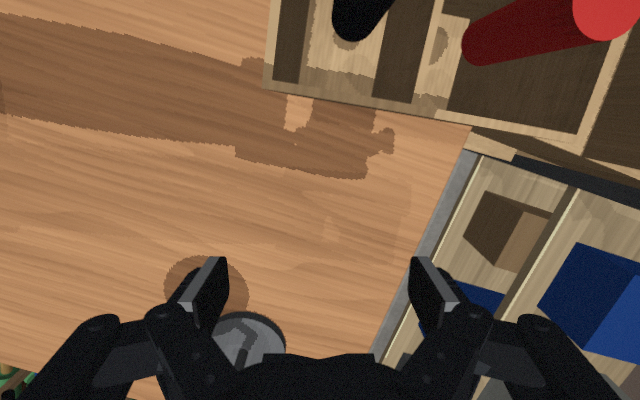

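```bash
python3 - <<'E'
from h import *
f=np.load("top0.npz");i,d=f["i"],f["d"]
C=cloud("top",d)
c=i[100:290,160:480]; cv2.imwrite("pics/topcrop.png",cv2.resize(c,None,fx=2.5,fy=2.5,interpolation=cv2.INTER_CUBIC))
hsv=cv2.cvtColor(i,cv2.COLOR_BGR2HSV)
def blobs(name,m):
    n,l,s,ce=cv2.connectedComponentsWithStats(m.astype(np.uint8))
    for k in range(1,n):
        if s[k,4]>=25 and 160<ce[k][0]<480 and 100<ce[k][1]<290:
            P=C[l==k]; print(name,ce[k].round(1),s[k,4],"med",np.median(P,0).round(3),"zmax",P[:,2].max().round(3))
H,S,V=hsv[...,0],hsv[...,1],hsv[...,2]
blobs("red",((H<6)|(H>172))&(S>150)&(V>90))
blobs("blue",(H>100)&(H<130)&(S>110)&(V>60))
blobs("palered",((H<8)|(H>168))&(S>45)&(S<150)&(V>100))
blobs("paleblue",(H>100)&(H<125)&(S>35)&(S<120)&(V>100))
blobs("black",(V<60))
blobs("grey",(S<30)&(V>60))
for r in [(0,0,0),(.5,0,0),(.5,.3,0)]: print(r,proj("top",[r])[0])
E
```

```text
red [381.3 216.5] 108 med [ 0.439 -0.187  0.132] zmax 1.161
red [326.6 242.6] 85 med [ 0.373 -0.059  0.132] zmax 0.136
red [367.8 252.7] 92 med [ 0.352 -0.155  0.131] zmax 0.137
red [413.8 267.4] 117 med [ 0.321 -0.263  0.131] zmax 1.161
blue [378.9 176.3] 116 med [ 0.537 -0.182  0.132] zmax 0.136
palered [244.7 178.4] 212 med [0.518 0.138 0.163] zmax 0.167
paleblue [290.9 176.7] 245 med [0.524 0.029 0.163] zmax 1.161
black [373.  158.6] 180 med [ 0.598 -0.174  0.059] zmax 0.103
black [208.  176.2] 45 med [0.554 0.267 0.01 ] zmax 0.052
black [196.8 203.7] 388 med [0.472 0.276 0.066] zmax 1.161
black [412.1 196.1] 47 med [ 0.503 -0.277  0.055] zmax 0.082
black [405.2 225.8] 52 med [ 0.427 -0.26   0.039] zmax 0.054
black [399.3 267.6] 63 med [ 0.32  -0.242  0.05 ] zmax 0.082
grey [249.8 171.1] 6305 med [0.544 0.122 0.162] zmax 1.161
grey [379.9 144.5] 530 med [ 0.623 -0.187  0.114] zmax 1.161
grey [420.1 141.6] 330 med [ 0.637 -0.291  0.1  ] zmax 1.161
grey [410.6 156.8] 35 med [ 0.612 -0.277  0.039] zmax 0.054
grey [453.5 174.5] 525 med [ 0.572 -0.398  0.018] zmax 1.161
grey [426.4 188.7] 665 med [ 0.528 -0.318  0.066] zmax 1.161
grey [371.4 189.7] 33 med [ 0.519 -0.173  0.045] zmax 0.061
grey [210.9 203. ] 40 med [0.483 0.254 0.008] zmax 0.012
grey [194.4 212.6] 74 med [0.444 0.276 0.069] zmax 1.161
grey [347.9 216.3] 364 med [ 0.446 -0.111  0.069] zmax 1.161
(0, 0, 0) [300.20927689 394.23592684]
(0.5, 0, 0) [305.43992972 199.19820946]
(0.5, 0.3, 0) [195.27810348 196.93355589]
```

View pics/topcrop.png

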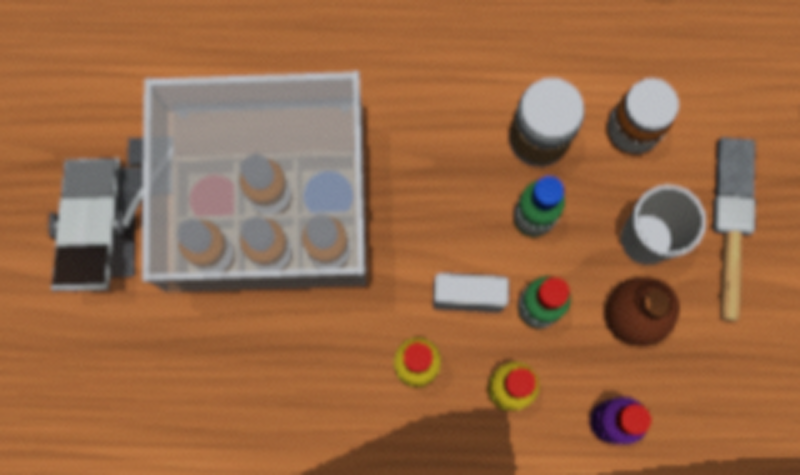

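```bash
python3 - <<'E'
from h import *
f=np.load("top0.npz");i,d=f["i"],f["d"]
C=cloud("top",d)
m=(abs(C[...,2]-.163)<.008)&(d>0); m[:, :200]=0; m[:,320:]=0; m[:110]=0;m[230:]=0
P=C[m][:,:2].astype(np.float32); r=cv2.minAreaRect(P*1000); print("hood top rect",len(P),r, cv2.boxPoints(r).round(0))
hsv=cv2.cvtColor(i,cv2.COLOR_BGR2HSV);H,S,V=hsv[...,0].astype(int),hsv[...,1],hsv[...,2]
for n,uv in [("rdisc",(244.7,178.4)),("bdisc",(290.9,176.7))]: print(n,plane("top",[uv],.011))
# caps centers by ring fitting
for n,(u,v),mm in [("redcap",(381,216),((H<6)|(H>172))&(S>150)&(V>150)),("bluecap",(379,176),(H>100)&(H<130)&(S>150)&(V>120))]:
    q=np.zeros(mm.shape,bool);q[v-15:v+15,u-15:u+15]=1
    mk=mm&q; z=C[...,2]; mk2=mk&(abs(z-.132)<.004)
    vv,uu=np.nonzero(mk2); ce=(uu.min()+uu.max())/2,(vv.min()+vv.max())/2; P=plane("top",np.c_[uu,vv],.132)
    print(n,mk.sum(),mk2.sum(),P.mean(0),(P.min(0)+P.max(0))/2,np.ptp(P,axis=0))
# pedal
m=(C[...,2]>.03)&(C[...,2]<.09); m[:,:170]=0;m[:,214:]=0;m[:150]=0;m[230:]=0
P=C[m]; r=cv2.minAreaRect((P[:,:2]*1000).astype(np.float32)); print("pedal",r)
for u,v in [(193,208),(195,200),(195,190),(196,180),(197,170)]: print((u,v),C[v,u].round(3), i[v,u])
E
```

```text
hood top rect 6939 ((540.5648193359375, 102.81166076660156), (194.7979736328125, 207.13482666015625), 3.054670572280884) [[438. 201.]
 [449.  -6.]
 [643.   5.]
 [632. 211.]]
rdisc [[0.55185102 0.16574969 0.011     ]]
bdisc [[0.55910391 0.04062465 0.011     ]]
redcap 97 88 [ 0.43969536 -0.18767869  0.132     ] [ 0.43997898 -0.18749594  0.132     ] [0.02415123 0.02626001 0.        ]
bluecap 96 90 [ 0.53758493 -0.18192244  0.132     ] [ 0.53765535 -0.1818278   0.132     ] [0.02501434 0.02428217 0.        ]
pedal ((512.1661987304688, 286.80096435546875), (144.0443572998047, 87.29827117919922), 0.578916072845459)
(193, 208) [0.46  0.285 0.064] [28 31 41]
(195, 200) [0.481 0.282 0.062] [27 29 36]
(195, 190) [0.508 0.285 0.057] [186 186 181]
(196, 180) [0.538 0.288 0.043] [176 178 172]
(197, 170) [0.564 0.287 0.046] [109 108 105]
```

```bash
cat >> h.py <<'E'
def go(p,yaw_deg,cmd=None):
    """print shift/turn from current pose to tool-down at p with jaw azimuth yaw"""
    s=ctrl.get_state(); Rt=R.from_quat(s["tcp_rot"]).as_matrix(); p0=np.array(s["eef_pos"])
    y=np.array([0,0,-1.]); a=np.radians(yaw_deg); z=np.array([np.cos(a),np.sin(a),0]); x=np.cross(y,z)
    Rg=np.c_[x,y,z]; rv=np.degrees(R.from_matrix(Rt.T@Rg).as_rotvec()); t=Rt.T@(np.array(p)-p0)*100
    print("t",t.round(2),"a",rv.round(2),"dist",np.linalg.norm(t).round(1),"rows",max(np.linalg.norm(t)/4.17,np.linalg.norm(rv)/7.16).round(1))
E
python3 - <<'E'
from h import *
go((.207,-.642,.33),-72);go((.45,-.45,.33),-30);go((.52,-.2,.33),3.2);
E
```

```text
t [ 0.   -9.98 -0.01] a [ 0.11 -0.14 -0.02] dist 10.0 rows 2.4
t [-29.02  -9.95 -10.83] a [  0.1  -42.14  -0.05] dist 32.5 rows 7.8
t [-43.35  -9.91 -32.48] a [  0.08 -75.34  -0.08] dist 55.1 rows 13.2
```

>>> {"api": "play_rows", "payload": {"steps": [{"ty":-4,"claw":0},{"ty":-8},{"ty":-10,"tx":-1},{"tx":-5,"ty":-10,"tz":-2,"ay":-6},{"tx":-9,"ty":-10,"tz":-3.5,"ay":-12},{"tx":-13,"ty":-10,"tz":-5,"ay":-18},{"tx":-17,"ty":-10,"tz":-6.5,"ay":-24},{"tx":-21,"ty":-10,"tz":-8,"ay":-30},{"tx":-25,"ty":-10,"tz":-9.5,"ay":-36},{"tx":-29,"ty":-10,"tz":-11,"ay":-42},{"tx":-32,"ty":-10,"tz":-14,"ay":-48},{"tx":-34,"ty":-10,"tz":-17,"ay":-54}]}}

```text
invalid input at $.steps[0]: expected keys claw, tx, ty, tz, ax, ay, az
```

```bash
python3 - <<'E'
from h import *
s=ctrl.get_state();print(s["time"],s["eef_pos"],s["qpos"])
go((.54,-.2,.30),3.2);go((.5,.1,.28),3.2);go((.455,.296,.28),3.2)
E
```

```text
0.15 [ 0.20700496 -0.64192772  0.23021781] [-1.40900336e+00  2.87019783e-01  1.57785681e+00 -2.25517562e-05
  1.27860916e+00 -1.49977807e-01]
t [-45.25  -6.91 -31.86] a [  0.08 -75.34  -0.08] dist 55.8 rows 13.4
t [-50.65  -4.85 -61.64] a [  0.08 -75.34  -0.08] dist 79.9 rows 19.2
t [-52.38  -4.81 -81.67] a [  0.08 -75.34  -0.08] dist 97.1 rows 23.3
```

All keys needed in each row.

>>> {"api": "play_rows", "payload": {"steps": [{"claw":0,"tx":0,"ty":-4,"tz":0,"ax":0,"ay":0,"az":0},{"claw":0,"tx":0,"ty":-8,"tz":0,"ax":0,"ay":0,"az":0},{"claw":0,"tx":-1,"ty":-10,"tz":0,"ax":0,"ay":0,"az":0},{"claw":0,"tx":-5,"ty":-10,"tz":-2,"ax":0,"ay":-6,"az":0},{"claw":0,"tx":-9,"ty":-10,"tz":-3.5,"ax":0,"ay":-12,"az":0},{"claw":0,"tx":-13,"ty":-10,"tz":-5,"ax":0,"ay":-18,"az":0},{"claw":0,"tx":-17,"ty":-10,"tz":-6.5,"ax":0,"ay":-24,"az":0},{"claw":0,"tx":-21,"ty":-10,"tz":-8,"ax":0,"ay":-30,"az":0},{"claw":0,"tx":-25,"ty":-10,"tz":-9.5,"ax":0,"ay":-36,"az":0},{"claw":0,"tx":-29,"ty":-10,"tz":-11,"ax":0,"ay":-42,"az":0},{"claw":0,"tx":-32,"ty":-10,"tz":-14,"ax":0,"ay":-48,"az":0},{"claw":0,"tx":-34,"ty":-10,"tz":-17,"ax":0,"ay":-54,"az":0}]}}

```text
time: 1.15
eef_pos: [0.4791, -0.3781, 0.3303]
tcp_rot: [-0.416, 0.572, -0.571, 0.417]
contact_force: [-0.0, 0.3, 0.4]
opening: -0.0
```

```bash
python3 - <<'E'
from h import *
s=ctrl.get_state();print(s["time"],s["eef_pos"],s["qpos"])
go((.54,-.2,.30),3.2);go((.52,.1,.28),3.2);go((.455,.296,.28),3.2)
i,d=cams.read_camera("side"); cv2.imwrite("pics/side1.png",i)
i,d=cams.read_camera("top"); cv2.imwrite("pics/top1.png",i)
E
```

```text
1.15 [ 0.4790808  -0.37814053  0.33027988] [-8.34439587e-01  8.68443560e-02  1.62708012e+00  4.21974788e-04
  1.42851860e+00 -5.23717351e-01]
t [-18.82   3.04   0.35] a [ 2.000e-02 -2.101e+01 -5.000e-02] dist 19.1 rows 4.6
t [-46.77   5.07 -10.72] a [ 2.000e-02 -2.101e+01 -5.000e-02] dist 48.3 rows 11.6
t [-63.44   5.09 -22.91] a [ 2.000e-02 -2.101e+01 -5.000e-02] dist 67.6 rows 16.2
```

View pics/side1.png

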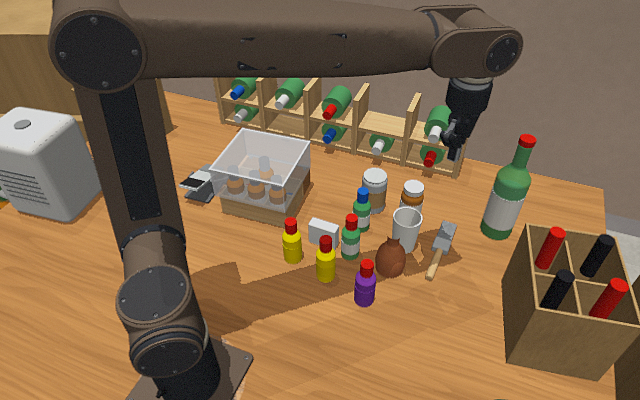

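View pics/top1.png

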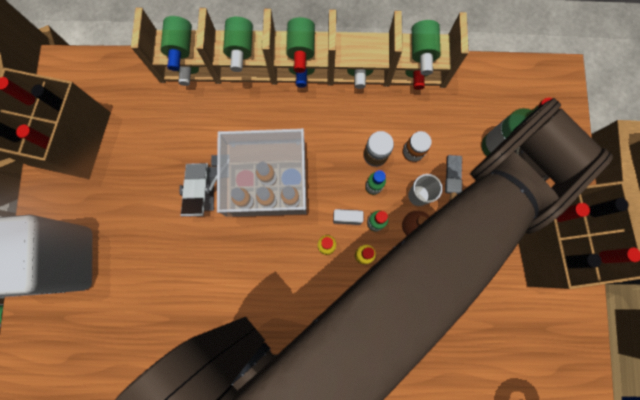

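>>> {"api": "play_rows", "payload": {"steps": [{"claw":0,"tx":-4,"ty":0,"tz":0,"ax":0,"ay":-4,"az":0},{"claw":0,"tx":-8,"ty":0,"tz":0,"ax":0,"ay":-8,"az":0},{"claw":0,"tx":-12,"ty":0,"tz":0,"ax":0,"ay":-12,"az":0},{"claw":0,"tx":-16,"ty":0,"tz":0,"ax":0,"ay":-16,"az":0},{"claw":0,"tx":-20,"ty":0,"tz":0,"ax":0,"ay":-21,"az":0},{"claw":0,"tx":-24,"ty":1,"tz":-1,"ax":0,"ay":-21,"az":0},{"claw":0,"tx":-28,"ty":2,"tz":-2.5,"ax":0,"ay":-21,"az":0},{"claw":0,"tx":-32,"ty":2,"tz":-4,"ax":0,"ay":-21,"az":0},{"claw":0,"tx":-36,"ty":3,"tz":-6,"ax":0,"ay":-21,"az":0},{"claw":0,"tx":-40,"ty":4,"tz":-7.5,"ax":0,"ay":-21,"az":0},{"claw":0,"tx":-44,"ty":5,"tz":-9.5,"ax":0,"ay":-21,"az":0},{"claw":0,"tx":-47,"ty":5,"tz":-11,"ax":0,"ay":-21,"az":0}]}}

```text
time: 2.25
eef_pos: [0.5189, 0.0964, 0.2798]
tcp_rot: [0.513, -0.488, 0.487, -0.511]
contact_force: [1.1, -0.3, 0.4]
opening: 0.0
```

```bash
python3 - <<'E'
from h import *
s=ctrl.get_state();print(s["time"],s["eef_pos"],s["qpos"])
go((.455,.296,.22),3.2);go((.455,.296,.1),3.2)
E
```

```text
2.25 [0.518913   0.09640196 0.27982168] [-8.51812837e-03 -7.54560577e-02  1.88049545e+00 -3.35577031e-04
  1.33902201e+00 -5.65302941e-02]
t [-20.25   5.99  -5.41] a [ 0.14 -0.44  0.01] dist 21.8 rows 5.2
t [-20.25  17.99  -5.38] a [ 0.14 -0.44  0.01] dist 27.6 rows 6.6
```

>>> {"api": "play_rows", "payload": {"steps": [{"claw":0,"tx":-4,"ty":0,"tz":-1,"ax":0,"ay":0,"az":0},{"claw":0,"tx":-8,"ty":0,"tz":-2,"ax":0,"ay":0,"az":0},{"claw":0,"tx":-12,"ty":0,"tz":-3.2,"ax":0,"ay":0,"az":0},{"claw":0,"tx":-16,"ty":1,"tz":-4.3,"ax":0,"ay":0,"az":0},{"claw":0,"tx":-20.3,"ty":3,"tz":-5.4,"ax":0,"ay":0,"az":0},{"claw":0,"tx":-20.3,"ty":7,"tz":-5.4,"ax":0,"ay":0,"az":0},{"claw":0,"tx":-20.3,"ty":11,"tz":-5.4,"ax":0,"ay":0,"az":0},{"claw":0,"tx":-20.3,"ty":15,"tz":-5.4,"ax":0,"ay":0,"az":0},{"claw":0,"tx":-20.3,"ty":17,"tz":-5.4,"ax":0,"ay":0,"az":0},{"claw":0,"tx":-20.3,"ty":17,"tz":-5.4,"ax":0,"ay":0,"az":0}]}}

```text
time: 3.08
eef_pos: [0.4518, 0.2932, 0.1051]
tcp_rot: [0.516, -0.489, 0.486, -0.508]
contact_force: [-0.6, -1.1, -0.8]
opening: 0.002
```

```bash
python3 - <<'E'
from h import *
s=ctrl.get_state();print(s["time"],s["eef_pos"],s["qpos"],s["contact_force"])
go((.455,.296,.06),3.2)
for n in ["wrist","side"]:
  i,d=cams.read_camera(n); cv2.imwrite(f"pics/{n}2.png",i)
E
```

```text
3.0833 [0.45182607 0.29318409 0.10509109] [ 3.87283365e-01  1.36743922e-01  2.00089483e+00 -3.42892505e-04
  1.01678015e+00  3.38428177e-01] [-0.63461208 -1.07465735 -0.82009381]
t [-0.29  4.5   0.38] a [ 0.69 -0.39  0.26] dist 4.5 rows 1.1
```

View pics/wrist2.png

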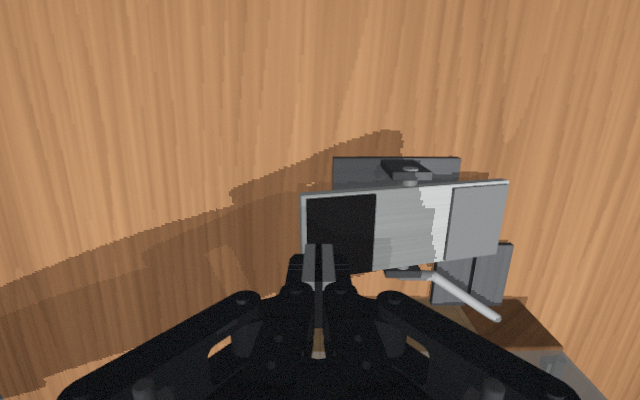

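View pics/side2.png

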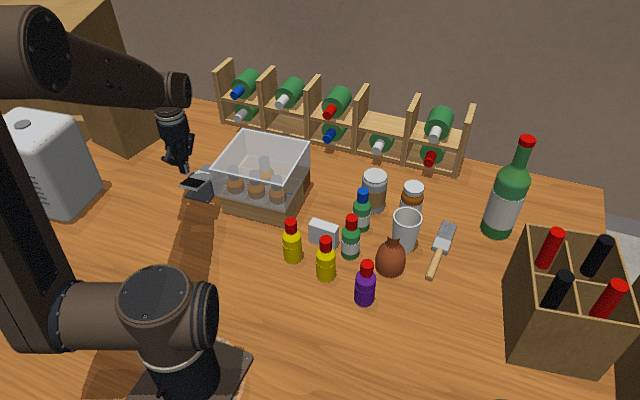

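```bash
python3 - <<'E'
from h import *
s=ctrl.get_state()
for uv,z in [((302,196),.073),((376,194),.058),((374,268),.058),((302,276),.073),((508,182),.035),((500,260),.035)]:
    print(uv,plane("wrist",[uv],z,s)[0].round(4))
E
```

```text
(302, 196) [0.4456 0.3165 0.073 ]
(376, 194) [0.4935 0.3157 0.058 ]
(374, 268) [0.498  0.2608 0.058 ]
(302, 276) [0.4474 0.261  0.073 ]
(508, 182) [0.5945 0.3231 0.035 ]
(500, 260) [0.6033 0.2594 0.035 ]
```

>>> {"api": "play_rows", "payload": {"steps": [{"claw":0,"tx":0,"ty":2,"tz":0.7,"ax":0,"ay":0,"az":0},{"claw":0,"tx":0,"ty":3.3,"tz":0.7,"ax":0,"ay":0,"az":0},{"claw":0,"tx":0,"ty":3.7,"tz":0.7,"ax":0,"ay":0,"az":0},{"claw":0,"tx":0,"ty":4.0,"tz":0.7,"ax":0,"ay":0,"az":0},{"claw":0,"tx":0,"ty":4.3,"tz":0.7,"ax":0,"ay":0,"az":0},{"claw":0,"tx":0,"ty":4.6,"tz":0.7,"ax":0,"ay":0,"az":0},{"claw":0,"tx":0,"ty":4.9,"tz":0.7,"ax":0,"ay":0,"az":0},{"claw":0,"tx":0,"ty":5.2,"tz":0.7,"ax":0,"ay":0,"az":0},{"claw":0,"tx":0,"ty":5.5,"tz":0.7,"ax":0,"ay":0,"az":0}]}}

```text
time: 3.93
eef_pos: [0.4631, 0.2966, 0.0622]
tcp_rot: [0.513, -0.488, 0.487, -0.512]
contact_force: [-12.7, -4.2, 23.4]
opening: -0.001
```

```bash
python3 - <<'E'
from h import *
s=ctrl.get_state();print(s["time"],s["eef_pos"],s["contact_force"])
go((.458,.294,.042),3.2)
i,d=cams.read_camera("side"); cv2.imwrite(f"pics/side3.png",i)
E
```

```text
3.9333 [0.46313084 0.29657809 0.0622193 ] [-12.74494803  -4.20295702  23.35905869]
t [ 0.23  2.02 -0.52] a [ 0.14 -0.32 -0.  ] dist 2.1 rows 0.5
```

View pics/side3.png

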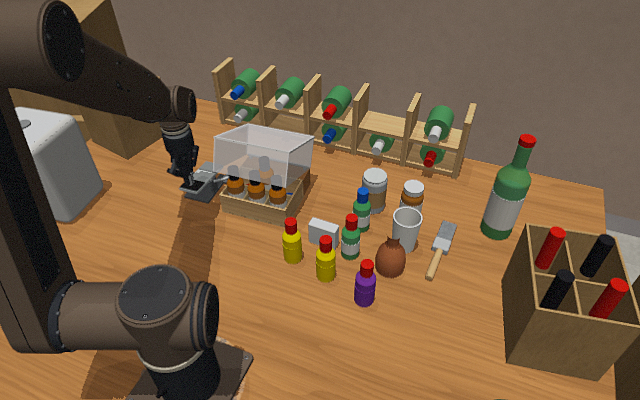

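>>> {"api": "play_rows", "payload": {"steps": [{"claw":0,"tx":0,"ty":0.4,"tz":-0.2,"ax":0,"ay":0,"az":0},{"claw":0,"tx":0,"ty":0.8,"tz":-0.4,"ax":0,"ay":0,"az":0},{"claw":0,"tx":0,"ty":1.2,"tz":-0.4,"ax":0,"ay":0,"az":0},{"claw":0,"tx":0,"ty":1.5,"tz":-0.4,"ax":0,"ay":0,"az":0},{"claw":0,"tx":0,"ty":1.8,"tz":-0.4,"ax":0,"ay":0,"az":0},{"claw":0,"tx":0,"ty":2.0,"tz":-0.4,"ax":0,"ay":0,"az":0},{"claw":0,"tx":0,"ty":2.0,"tz":-0.4,"ax":0,"ay":0,"az":0}]}}

```text
time: 4.57
eef_pos: [0.461, 0.2967, 0.0438]
tcp_rot: [-0.512, 0.487, -0.488, 0.513]
contact_force: [-11.9, -5.6, 30.3]
opening: -0.0
```

```bash
python3 - <<'E'
from h import *
s=ctrl.get_state();print(s["time"],s["eef_pos"],s["contact_force"])
go((.458,.294,.042),3.2)
i,d=cams.read_camera("side"); cv2.imwrite(f"pics/side4.png",i)
E
```

```text
4.5667 [0.46102593 0.29665972 0.04381259] [-11.93201951  -5.63088782  30.28204392]
t [ 0.25  0.18 -0.32] a [-0.09 -0.29 -0.  ] dist 0.4 rows 0.1
```

View pics/side4.png

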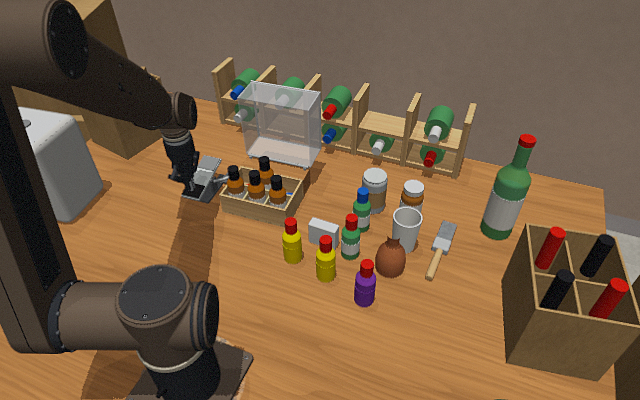

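>>> {"api": "play_rows", "payload": {"steps": [{"claw":0,"tx":0,"ty":0.3,"tz":0,"ax":0,"ay":0,"az":0},{"claw":0,"tx":0,"ty":0.6,"tz":0,"ax":0,"ay":0,"az":0},{"claw":0,"tx":0,"ty":0.8,"tz":0,"ax":0,"ay":0,"az":0},{"claw":0,"tx":0,"ty":0.8,"tz":0,"ax":0,"ay":0,"az":0}]}}

```text
time: 4.95
eef_pos: [0.4617, 0.2968, 0.0431]
tcp_rot: [0.514, -0.487, 0.487, -0.512]
contact_force: [-27.2, -13.8, 68.7]
opening: 0.0
```

```bash
python3 - <<'E'
from h import *
s=ctrl.get_state();print(s["time"],s["eef_pos"],s["contact_force"])
i,d=cams.read_camera("side"); cv2.imwrite(f"pics/side5.png",i)
i,d=cams.read_camera("top"); cv2.imwrite(f"pics/top5.png",i); np.savez("top5.npz",i=i,d=d)
E
```

```text
4.95 [0.46166946 0.29684564 0.04307655] [-27.19425226 -13.84954997  68.70754434]
```

View pics/side5.png

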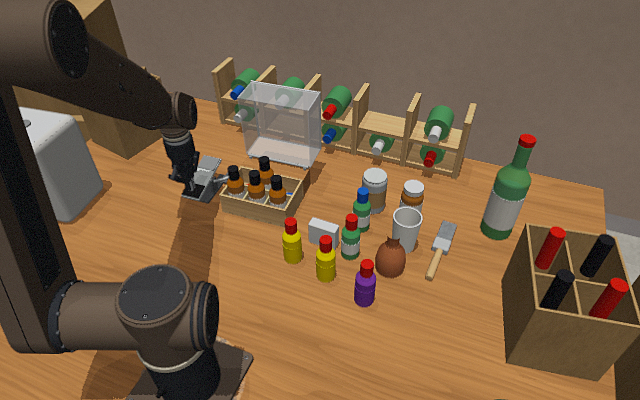

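View pics/top5.png

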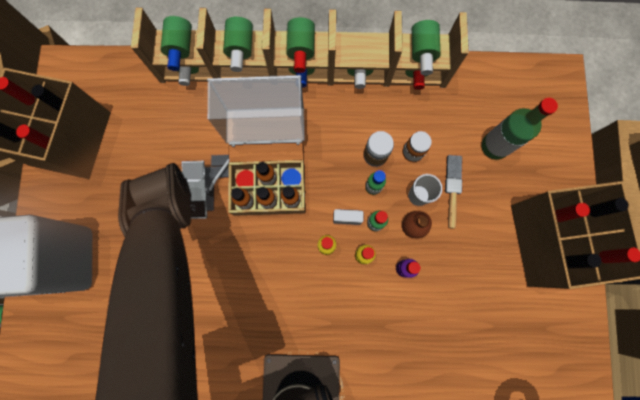

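```bash
python3 - <<'E'
from h import *
f=np.load("top5.npz");i,d=f["i"],f["d"]
C=cloud("top",d)
hsv=cv2.cvtColor(i,cv2.COLOR_BGR2HSV);H,S,V=hsv[...,0].astype(int),hsv[...,1],hsv[...,2]
for n,(u,v),mm in [("rdisc",(245,178),((H<6)|(H>172))&(S>150)&(V>90)),("bdisc",(291,177),(H>100)&(H<130)&(S>110)&(V>60))]:
    q=np.zeros(mm.shape,bool);q[v-14:v+14,u-14:u+14]=1
    vv,uu=np.nonzero(mm&q); P=plane("top",np.c_[uu,vv],.011); print(n,len(uu),P.mean(0).round(4),((P.min(0)+P.max(0))/2).round(4),np.ptp(P,axis=0).round(4), np.median(C[mm&q],0).round(4))
m=(abs(C[...,2]-.062)<.008); m[:,:222]=0;m[:,310:]=0;m[:158]=0;m[218:]=0
P=C[m][:,:2].astype(np.float32); r=cv2.minAreaRect(P*1000); print("crate",len(P),r)
# black caps
m=(abs(C[...,2]-.140)<.006)&(V<60); m[:,:222]=0;m[:,310:]=0
n,l,s,ce=cv2.connectedComponentsWithStats(m.astype(np.uint8))
for k in range(1,n):
    if s[k,4]>20: P=plane("top",np.argwhere(l==k)[:,::-1],.14); print("stock",ce[k],((P.min(0)+P.max(0))/2).round(4))
cv2.imwrite("pics/crop5.png",cv2.resize(i[150:225,210:320],None,fx=6,fy=6,interpolation=cv2.INTER_CUBIC))
go((.46,.297,.16),3.2)
E
```

```text
rdisc 234 [0.5524 0.1664 0.011 ] [0.5543 0.1686 0.011 ] [0.0422 0.0469 0.    ] [0.552  0.1653 0.0112]
bdisc 254 [0.5588 0.0409 0.011 ] [0.5596 0.0416 0.011 ] [0.0421 0.0517 0.    ] [0.5582 0.0408 0.0108]
crate 1253 ((528.3984375, 102.16755676269531), (143.47549438476562, 195.24911499023438), 2.7811548709869385)
stock [298.34615385  70.30769231] [0.8059 0.0211 0.14  ]
stock [262.01111111 167.25555556] [0.5522 0.1017 0.14  ]
stock [287.91489362 191.45744681] [0.4932 0.0369 0.14  ]
stock [236.54347826 193.23913043] [0.4859 0.1589 0.14  ]
stock [262.05376344 192.17204301] [0.4895 0.099  0.14  ]
stock [295.82926829 383.48780488] [0.0546 0.0077 0.14  ]
t [  0.   -11.69  -0.18] a [ 0.09 -0.21  0.13] dist 11.7 rows 2.8
```

View pics/crop5.png

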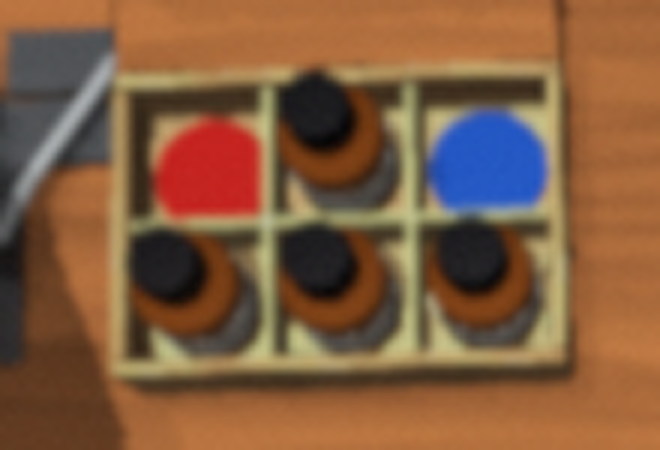

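>>> {"api": "play_rows", "payload": {"steps": [{"claw":0,"tx":0,"ty":-4,"tz":0,"ax":0,"ay":0,"az":0},{"claw":0,"tx":0,"ty":-8,"tz":0,"ax":0,"ay":0,"az":0},{"claw":0,"tx":0,"ty":-12,"tz":0,"ax":0,"ay":0,"az":0},{"claw":2,"tx":0,"ty":-16,"tz":0.5,"ax":0,"ay":0,"az":0},{"claw":4,"tx":3,"ty":-18,"tz":1,"ax":0,"ay":0,"az":0},{"claw":5,"tx":7,"ty":-19,"tz":1.5,"ax":0,"ay":0,"az":0},{"claw":5,"tx":11,"ty":-19,"tz":2,"ax":0,"ay":0,"az":0},{"claw":5,"tx":15,"ty":-19,"tz":2.5,"ax":0,"ay":0,"az":0},{"claw":5,"tx":19,"ty":-19,"tz":3,"ax":0,"ay":0,"az":0},{"claw":5,"tx":23,"ty":-19,"tz":3,"ax":0,"ay":0,"az":0},{"claw":5,"tx":27,"ty":-19,"tz":3,"ax":0,"ay":0,"az":0},{"claw":5,"tx":31,"ty":-19,"tz":3,"ax":0,"ay":0,"az":0}]}}

```text
time: 6.05
eef_pos: [0.5044, -0.0144, 0.22]
tcp_rot: [-0.512, 0.487, -0.488, 0.513]
contact_force: [1.3, -0.3, -0.6]
opening: 0.587
```

```bash
python3 - <<'E'
from h import *
s=ctrl.get_state();print(s["time"],s["eef_pos"],s["contact_force"],s["opening"],s["qpos"].round(2))
go((.52,-.1818,.22),3.2);go((.5377,-.1818,.16),3.2);go((.5377,-.1818,.1),3.2)
E
```

```text
6.05 [ 0.50436413 -0.01439228  0.219969  ] [ 1.34052707 -0.30202633 -0.55478038] 0.5867555509443807 [-0.23 -0.09  2.    0.    1.22 -0.28]
t [1.68e+01 1.00e-02 7.20e-01] a [-0.13 -0.32  0.03] dist 16.8 rows 4.0
t [16.88  6.01  2.48] a [-0.13 -0.32  0.03] dist 18.1 rows 4.3
t [16.88 12.01  2.46] a [-0.13 -0.32  0.03] dist 20.9 rows 5.0
```

>>> {"api": "play_rows", "payload": {"steps": [{"claw":5,"tx":4,"ty":0,"tz":0.7,"ax":0,"ay":0,"az":0},{"claw":5,"tx":8,"ty":0,"tz":1.3,"ax":0,"ay":0,"az":0},{"claw":5,"tx":12,"ty":0,"tz":2,"ax":0,"ay":0,"az":0},{"claw":5,"tx":15,"ty":0,"tz":2.5,"ax":0,"ay":0,"az":0},{"claw":5,"tx":16.9,"ty":2,"tz":2.5,"ax":0,"ay":0,"az":0},{"claw":5,"tx":16.9,"ty":4,"tz":2.5,"ax":0,"ay":0,"az":0},{"claw":5,"tx":16.9,"ty":5,"tz":2.5,"ax":0,"ay":0,"az":0},{"claw":5,"tx":16.9,"ty":5,"tz":2.5,"ax":0,"ay":0,"az":0}]}}

```text
time: 6.72
eef_pos: [0.5361, -0.1793, 0.1661]
tcp_rot: [0.513, -0.489, 0.486, -0.512]
contact_force: [-0.5, 0.6, -0.7]
opening: 0.582
```

```bash
python3 - <<'E'
from h import *
s=ctrl.get_state();print(s["time"],s["eef_pos"],s["contact_force"],s["opening"],s["qpos"].round(2))
i,d=cams.read_camera("wrist"); cv2.imwrite(f"pics/wrist6.png",i)
hsv=cv2.cvtColor(i,cv2.COLOR_BGR2HSV);H,S,V=hsv[...,0].astype(int),hsv[...,1],hsv[...,2]
C=cloud("wrist",d,s)
m=(H>100)&(H<130)&(S>150)&(V>60)&(abs(C[...,2]-.132)<.004)
vv,uu=np.nonzero(m); P=plane("wrist",np.c_[uu,vv],.132,s); print("bluecap",len(uu),uu.mean(),vv.mean(),((P.min(0)+P.max(0))/2).round(4),np.ptp(P,axis=0).round(4))
go((.5377,-.1818,.1),3.2)
E
```

```text
6.7167 [ 0.53607584 -0.17926598  0.16606116] [-0.47665425  0.64812648 -0.71725341] 0.5822305190417588 [-0.5   0.11  1.9   0.    1.13 -0.55]
bluecap 1531 321.7700849118223 234.37295885042457 [ 0.5387 -0.1808  0.132 ] [0.0272 0.0291 0.    ]
t [0.27 6.77 0.08] a [ 0.13 -0.32 -0.09] dist 6.8 rows 1.6
```

View pics/wrist6.png

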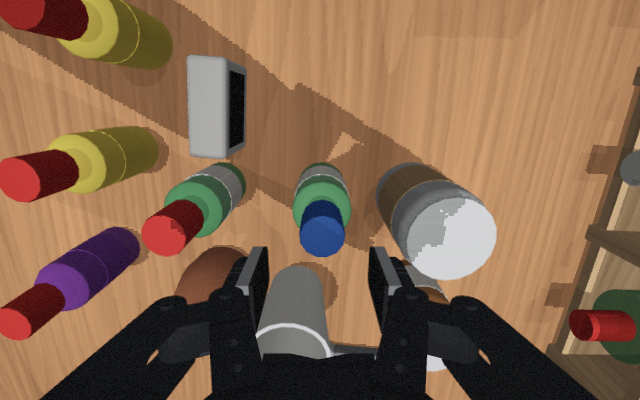

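>>> {"api": "play_rows", "payload": {"steps": [{"claw":5,"tx":0.2,"ty":3,"tz":0.1,"ax":0,"ay":0,"az":0},{"claw":5,"tx":0.2,"ty":5,"tz":0.2,"ax":0,"ay":0,"az":0},{"claw":5,"tx":0.2,"ty":6.7,"tz":0.2,"ax":0,"ay":0,"az":0},{"claw":5,"tx":0.2,"ty":6.7,"tz":0.2,"ax":0,"ay":0,"az":0},{"claw":5,"tx":0.2,"ty":6.7,"tz":0.2,"ax":0,"ay":0,"az":0}]}}

```text
time: 7.18
eef_pos: [0.5402, -0.1813, 0.1025]
tcp_rot: [-0.513, 0.487, -0.487, 0.513]
contact_force: [0.0, -0.1, 0.4]
opening: 0.589
```

```bash
python3 - <<'E'
from h import *
s=ctrl.get_state();print(s["time"],s["eef_pos"],s["contact_force"],s["opening"])
go((.538,-.181,.1),3.2)
E
```

```text
7.1833 [ 0.54016167 -0.18127688  0.10245475] [ 0.00881088 -0.13307158  0.39378375] 0.5890743903663725
t [-0.04  0.25 -0.21] a [-0.   -0.26  0.  ] dist 0.3 rows 0.1
```

>>> {"api": "play_rows", "payload": {"grip_force": 45, "steps": [{"claw":5,"tx":0,"ty":0.2,"tz":-0.2,"ax":0,"ay":0,"az":0},{"claw":2,"tx":0,"ty":0.2,"tz":-0.2,"ax":0,"ay":0,"az":0},{"claw":2,"tx":0,"ty":0.2,"tz":-0.2,"ax":0,"ay":0,"az":0},{"claw":2,"tx":0,"ty":0.2,"tz":-0.2,"ax":0,"ay":0,"az":0},{"claw":2,"tx":0,"ty":0.2,"tz":-0.2,"ax":0,"ay":0,"az":0},{"claw":2,"tx":0,"ty":0.2,"tz":-0.2,"ax":0,"ay":0,"az":0}]}}

```text
time: 7.68
eef_pos: [0.5388, -0.1826, 0.1017]
tcp_rot: [-0.512, 0.486, -0.488, 0.513]
contact_force: [-1.9, 0.2, 6.4]
opening: 0.328
```

```bash
python3 - <<'E'
from h import *
s=ctrl.get_state();print(s["time"],s["eef_pos"],s["contact_force"],s["opening"])
go((.54,-.181,.23),3.2);go((.57,.041,.23),3.2);
E
```

```text
7.6833 [ 0.53883425 -0.18263759  0.10170483] [-1.85705326  0.16642435  6.42710048] 0.32834460064866505
t [ -0.14 -12.83   0.15] a [-0.12 -0.34  0.08] dist 12.8 rows 3.1
t [-22.16 -12.85   4.26] a [-0.12 -0.34  0.08] dist 26.0 rows 6.2
```

>>> {"api": "play_rows", "payload": {"steps": [{"claw":2,"tx":0,"ty":-1.5,"tz":0,"ax":0,"ay":0,"az":0},{"claw":2,"tx":0,"ty":-4,"tz":0,"ax":0,"ay":0,"az":0},{"claw":2,"tx":0,"ty":-7.5,"tz":0,"ax":0,"ay":0,"az":0},{"claw":2,"tx":0,"ty":-11,"tz":0,"ax":0,"ay":0,"az":0},{"claw":2,"tx":-1,"ty":-13,"tz":0,"ax":0,"ay":0,"az":0},{"claw":2,"tx":-3,"ty":-13.5,"tz":0.4,"ax":0,"ay":0,"az":0},{"claw":2,"tx":-6,"ty":-13.5,"tz":0.8,"ax":0,"ay":0,"az":0},{"claw":2,"tx":-9,"ty":-13.5,"tz":1.3,"ax":0,"ay":0,"az":0},{"claw":2,"tx":-12,"ty":-13.5,"tz":1.8,"ax":0,"ay":0,"az":0},{"claw":2,"tx":-15,"ty":-13.5,"tz":2.2,"ax":0,"ay":0,"az":0},{"claw":2,"tx":-18,"ty":-13.5,"tz":2.6,"ax":0,"ay":0,"az":0},{"claw":2,"tx":-20,"ty":-13.5,"tz":2.8,"ax":0,"ay":0,"az":0}]}}

```text
time: 8.68
eef_pos: [0.5553, 0.0216, 0.2339]
tcp_rot: [-0.513, 0.488, -0.486, 0.513]
contact_force: [0.7, 0.0, -2.4]
opening: 0.324
```

```bash
python3 - <<'E'
from h import *
s=ctrl.get_state();print(s["time"],s["eef_pos"],s["contact_force"],s["opening"])
go((.555,.041,.23),3.2)
i,d=cams.read_camera("wrist"); cv2.imwrite(f"pics/wrist7.png",i)
i,d=cams.read_camera("side"); cv2.imwrite(f"pics/side7.png",i)
E
```

```text
8.6833 [0.5552718  0.02163372 0.23392091] [ 0.68568983  0.02835068 -2.37250578] 0.3240147124004483
t [-1.93  0.39  0.07] a [ 0.06 -0.27 -0.08] dist 2.0 rows 0.5
```

View pics/wrist7.png

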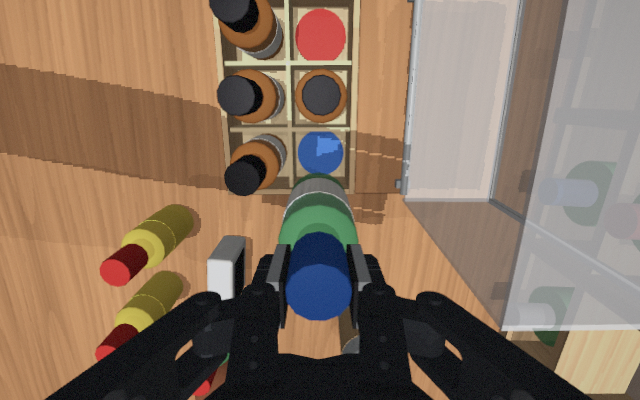

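View pics/side7.png

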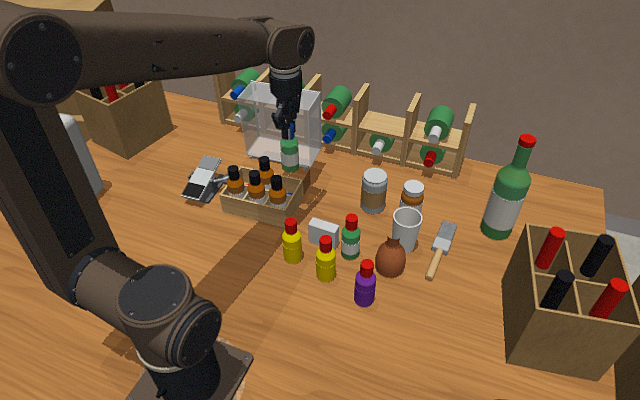

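```bash
python3 - <<'E'
from h import *
s=ctrl.get_state()
i=cv2.imread("pics/wrist7.png")
hsv=cv2.cvtColor(i,cv2.COLOR_BGR2HSV);H,S,V=hsv[...,0].astype(int),hsv[...,1],hsv[...,2]
for n,(u,v,w),mm in [("r",(320,35,36),((H<6)|(H>172))&(S>120)&(V>80)),("b",(320,150,26),(H>100)&(H<130)&(S>110)&(V>60))]:
    q=np.zeros(mm.shape,bool);q[max(0,v-w):v+w,u-40:u+40]=1
    vv,uu=np.nonzero(mm&q); P=plane("wrist",np.c_[uu,vv],.011,s); print(n,len(uu),uu.min(),uu.max(),vv.min(),vv.max(),P.mean(0).round(4),((P.min(0)+P.max(0))/2).round(4),np.ptp(P,axis=0).round(4))
E
```

```text
r 2105 295 345 9 59 [0.5495 0.1666 0.011 ] [0.5497 0.1671 0.011 ] [0.0534 0.0495 0.    ]
b 1536 298 342 132 173 [0.5565 0.042  0.011 ] [0.5565 0.0416 0.011 ] [0.052  0.0486 0.    ]
```

>>> {"api": "play_rows", "payload": {"steps": [{"claw":2,"tx":-1.0,"ty":0,"tz":0,"ax":0,"ay":0,"az":0},{"claw":2,"tx":-1.9,"ty":0.5,"tz":0,"ax":0,"ay":0,"az":0},{"claw":2,"tx":-1.9,"ty":2,"tz":0,"ax":0,"ay":0,"az":0},{"claw":2,"tx":-1.9,"ty":4,"tz":0,"ax":0,"ay":0,"az":0},{"claw":2,"tx":-1.9,"ty":6,"tz":0,"ax":0,"ay":0,"az":0},{"claw":2,"tx":-1.9,"ty":7.5,"tz":0,"ax":0,"ay":0,"az":0},{"claw":2,"tx":-1.9,"ty":9,"tz":0,"ax":0,"ay":0,"az":0},{"claw":2,"tx":-1.9,"ty":10,"tz":0,"ax":0,"ay":0,"az":0},{"claw":2,"tx":-1.9,"ty":11,"tz":0,"ax":0,"ay":0,"az":0},{"claw":2,"tx":-1.9,"ty":11,"tz":0,"ax":0,"ay":0,"az":0},{"claw":2,"tx":-1.9,"ty":11,"tz":0,"ax":0,"ay":0,"az":0}]}}

```text
time: 9.7
eef_pos: [0.5547, 0.0379, 0.1244]
tcp_rot: [0.512, -0.488, 0.487, -0.512]
contact_force: [0.4, 0.1, -1.6]
opening: 0.33
```

```bash
python3 - <<'E'
from h import *
s=ctrl.get_state();print(s["time"],s["eef_pos"],s["contact_force"],s["opening"])
go((.5555,.0405,.113),3.2)
E
```

```text
9.7 [0.55474024 0.03787669 0.12435937] [ 0.39322856  0.11544156 -1.58803651] 0.32964896426507473
t [-0.26  1.14  0.09] a [ 0.05 -0.36 -0.01] dist 1.2 rows 0.3
```

>>> {"api": "play_rows", "payload": {"steps": [{"claw":2,"tx":-0.2,"ty":0.3,"tz":0.1,"ax":0,"ay":0,"az":0},{"claw":2,"tx":-0.2,"ty":0.6,"tz":0.1,"ax":0,"ay":0,"az":0},{"claw":2,"tx":-0.2,"ty":0.9,"tz":0.1,"ax":0,"ay":0,"az":0},{"claw":2,"tx":-0.2,"ty":1.0,"tz":0.1,"ax":0,"ay":0,"az":0},{"claw":2,"tx":-0.2,"ty":1.0,"tz":0.1,"ax":0,"ay":0,"az":0}]}}

```text
time: 10.12
eef_pos: [0.5556, 0.0402, 0.1145]
tcp_rot: [0.512, -0.487, 0.487, -0.512]
contact_force: [-0.1, 0.4, -3.0]
opening: 0.326
```

```bash
python3 - <<'E'
from h import *
s=ctrl.get_state();print(s["time"],s["eef_pos"],s["contact_force"],s["opening"])
E
```

```text
10.1167 [0.55562477 0.04016331 0.11450141] [-0.05544405  0.38186189 -2.98297605] 0.32625325769462155
```

>>> {"api": "play_rows", "payload": {"steps": [{"claw":2,"tx":0,"ty":0.1,"tz":0,"ax":0,"ay":0,"az":0},{"claw":2,"tx":0,"ty":0.2,"tz":0,"ax":0,"ay":0,"az":0},{"claw":2,"tx":0,"ty":0.2,"tz":0,"ax":0,"ay":0,"az":0}]}}

```text
time: 10.37
eef_pos: [0.5559, 0.0401, 0.1128]
tcp_rot: [-0.512, 0.487, -0.487, 0.512]
contact_force: [-0.7, 0.1, -1.4]
opening: 0.324
```

>>> {"api": "play_rows", "payload": {"steps": [{"claw":2,"tx":0,"ty":0.1,"tz":0,"ax":0,"ay":0,"az":0},{"claw":2,"tx":0,"ty":0.2,"tz":0,"ax":0,"ay":0,"az":0},{"claw":2,"tx":0,"ty":0.2,"tz":0,"ax":0,"ay":0,"az":0}]}}

```text
time: 10.62
eef_pos: [0.5563, 0.04, 0.1127]
tcp_rot: [0.512, -0.487, 0.487, -0.512]
contact_force: [-3.7, 0.1, 6.0]
opening: 0.33
```

>>> {"api": "play_rows", "payload": {"steps": [{"claw":3.2,"tx":0,"ty":0,"tz":0,"ax":0,"ay":0,"az":0},{"claw":4.2,"tx":0,"ty":0,"tz":0,"ax":0,"ay":0,"az":0},{"claw":4.4,"tx":0,"ty":0,"tz":0,"ax":0,"ay":0,"az":0},{"claw":4.4,"tx":0,"ty":0,"tz":0,"ax":0,"ay":0,"az":0},{"claw":4.4,"tx":0,"ty":-1,"tz":0,"ax":0,"ay":0,"az":0},{"claw":4.4,"tx":0,"ty":-3,"tz":0,"ax":0,"ay":0,"az":0},{"claw":4.4,"tx":0,"ty":-6,"tz":0,"ax":0,"ay":0,"az":0},{"claw":4.4,"tx":0,"ty":-9,"tz":0,"ax":0,"ay":0,"az":0},{"claw":4.8,"tx":3,"ty":-11,"tz":-1,"ax":0,"ay":0,"az":0},{"claw":5,"tx":7,"ty":-11,"tz":-3,"ax":0,"ay":0,"az":0},{"claw":5,"tx":10,"ty":-11,"tz":-5,"ax":0,"ay":0,"az":0},{"claw":5,"tx":13,"ty":-11,"tz":-7,"ax":0,"ay":0,"az":0}]}}

```text
time: 11.62
eef_pos: [0.4919, -0.0947, 0.2223]
tcp_rot: [-0.512, 0.486, -0.488, 0.513]
contact_force: [0.6, -0.7, -1.5]
opening: 0.585
```

```bash
python3 - <<'E'
from h import *
s=ctrl.get_state();print(s["time"],s["eef_pos"],s["contact_force"],s["opening"])
i,d=cams.read_camera("wrist"); cv2.imwrite(f"pics/wrist8.png",i)
i,d=cams.read_camera("side"); cv2.imwrite(f"pics/side8.png",i)
go((.4397,-.187,.17),3.2)
E
```

```text
11.6167 [ 0.49192232 -0.09472247  0.22227679] [ 0.60496466 -0.69190099 -1.45524056] 0.5850400293823455
t [ 8.79  5.17 -5.51] a [-0.02 -0.64  0.1 ] dist 11.6 rows 2.8
```

View pics/wrist8.png

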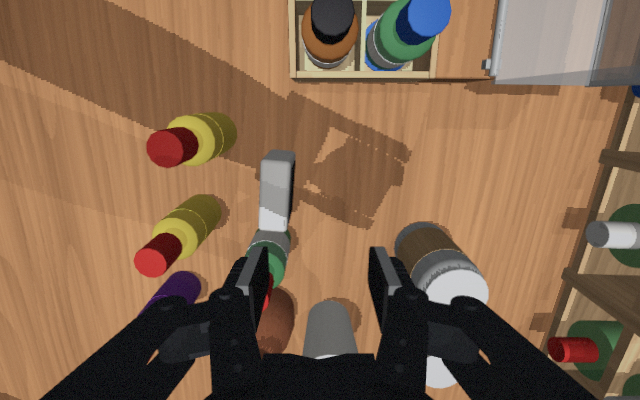

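View pics/side8.png

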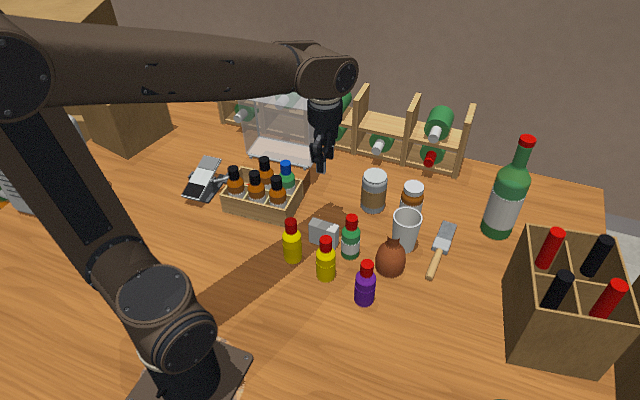

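>>> {"api": "play_rows", "payload": {"steps": [{"claw":5,"tx":3,"ty":0,"tz":-2,"ax":0,"ay":0,"az":0},{"claw":5,"tx":6,"ty":0,"tz":-4,"ax":0,"ay":0,"az":0},{"claw":5,"tx":8.8,"ty":0,"tz":-5.5,"ax":0,"ay":0,"az":0},{"claw":5,"tx":8.8,"ty":2,"tz":-5.5,"ax":0,"ay":0,"az":0},{"claw":5,"tx":8.8,"ty":4,"tz":-5.5,"ax":0,"ay":0,"az":0},{"claw":5,"tx":8.8,"ty":5,"tz":-5.5,"ax":0,"ay":0,"az":0},{"claw":5,"tx":8.8,"ty":5,"tz":-5.5,"ax":0,"ay":0,"az":0}]}}

```text
time: 12.3
eef_pos: [0.4406, -0.1826, 0.1682]
tcp_rot: [0.513, -0.489, 0.485, -0.512]
contact_force: [-0.5, 0.5, -0.5]
opening: 0.582
```

```bash
python3 - <<'E'
from h import *
s=ctrl.get_state();print(s["time"],s["eef_pos"],s["contact_force"],s["opening"],s["qpos"].round(2))
i,d=cams.read_camera("wrist"); cv2.imwrite(f"pics/wrist9.png",i)
hsv=cv2.cvtColor(i,cv2.COLOR_BGR2HSV);H,S,V=hsv[...,0].astype(int),hsv[...,1],hsv[...,2]
C=cloud("wrist",d,s)
m=((H<6)|(H>172))&(S>120)&(V>60)&(abs(C[...,2]-.132)<.004)&(np.hypot(C[...,0]-.44,C[...,1]+.187)<.03)
vv,uu=np.nonzero(m); P=plane("wrist",np.c_[uu,vv],.132,s); print("redcap",len(uu),uu.mean(),vv.mean(),((P.min(0)+P.max(0))/2).round(4),np.ptp(P,axis=0).round(4))
go((.4397,-.187,.1),3.2)
E
```

```text
12.3 [ 0.44057473 -0.18260439  0.168235  ] [-0.48354239  0.49598408 -0.46908784] 0.5819089356504077 [-0.61 -0.09  2.11  0.    1.13 -0.66]
redcap 1518 315.69565217391306 235.16271409749672 [ 0.4397 -0.1855  0.132 ] [0.0277 0.0301 0.    ]
t [ 0.4   6.98 -0.18] a [ 0.12 -0.29 -0.1 ] dist 7.0 rows 1.7
```

View pics/wrist9.png

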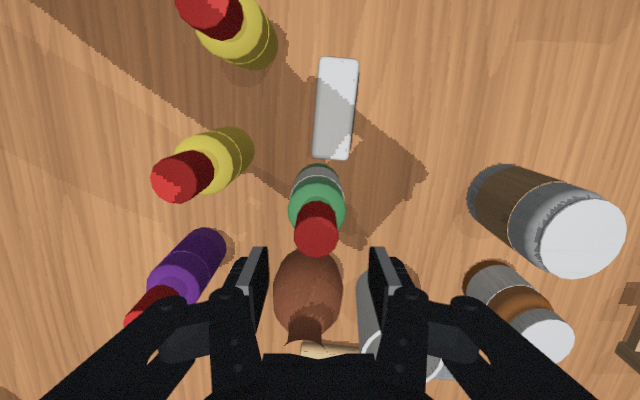

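>>> {"api": "play_rows", "payload": {"steps": [{"claw":5,"tx":0.3,"ty":3,"tz":-0.2,"ax":0,"ay":0,"az":0},{"claw":5,"tx":0.3,"ty":5,"tz":-0.2,"ax":0,"ay":0,"az":0},{"claw":5,"tx":0.3,"ty":6.8,"tz":-0.2,"ax":0,"ay":0,"az":0},{"claw":5,"tx":0.3,"ty":6.8,"tz":-0.2,"ax":0,"ay":0,"az":0},{"claw":5,"tx":0.3,"ty":6.8,"tz":-0.2,"ax":0,"ay":0,"az":0}]}}

```text
time: 12.77
eef_pos: [0.4405, -0.1866, 0.1032]
tcp_rot: [0.513, -0.487, 0.487, -0.513]
contact_force: [1.0, 0.3, 0.0]
opening: 0.587
```

```bash
python3 - <<'E'
from h import *
s=ctrl.get_state();print(s["time"],s["eef_pos"],s["contact_force"],s["opening"])
go((.4397,-.186,.1),3.2)
E
```

```text
12.7667 [ 0.44045892 -0.18664685  0.10323493] [0.95476667 0.31683177 0.01698202] 0.5865135452219402
t [-0.07  0.32 -0.07] a [ 0.02 -0.28 -0.02] dist 0.3 rows 0.1
```

>>> {"api": "play_rows", "payload": {"grip_force": 45, "steps": [{"claw":5,"tx":0,"ty":0.2,"tz":0,"ax":0,"ay":0,"az":0},{"claw":2,"tx":0,"ty":0.2,"tz":0,"ax":0,"ay":0,"az":0},{"claw":2,"tx":0,"ty":0.2,"tz":0,"ax":0,"ay":0,"az":0},{"claw":2,"tx":0,"ty":0.2,"tz":0,"ax":0,"ay":0,"az":0},{"claw":2,"tx":0,"ty":0.2,"tz":0,"ax":0,"ay":0,"az":0},{"claw":2,"tx":0,"ty":0.2,"tz":0,"ax":0,"ay":0,"az":0}]}}

```text
time: 13.27
eef_pos: [0.4407, -0.1877, 0.1025]
tcp_rot: [0.512, -0.487, 0.488, -0.512]
contact_force: [-2.7, 1.0, 5.4]
opening: 0.324
```

```bash
python3 - <<'E'
from h import *
s=ctrl.get_state();print(s["time"],s["eef_pos"],s["contact_force"],s["opening"])
go((.45,-.186,.28),3.2);go((.5495,.1653,.28),3.2)
E
```

```text
13.2667 [ 0.44074735 -0.18771786  0.1024638 ] [-2.69049784  0.97619954  5.39853676] 0.324102752179637
t [ -0.1  -17.75   0.96] a [-0.09 -0.33  0.09] dist 17.8 rows 4.3
t [-34.68 -17.79  12.66] a [-0.09 -0.33  0.09] dist 41.0 rows 9.8
```

>>> {"api": "play_rows", "payload": {"steps": [{"claw":2,"tx":0,"ty":-1.5,"tz":0,"ax":0,"ay":0,"az":0},{"claw":2,"tx":0,"ty":-4,"tz":0,"ax":0,"ay":0,"az":0},{"claw":2,"tx":0,"ty":-7.5,"tz":0,"ax":0,"ay":0,"az":0},{"claw":2,"tx":0,"ty":-11,"tz":0,"ax":0,"ay":0,"az":0},{"claw":2,"tx":-0.5,"ty":-14,"tz":0.5,"ax":0,"ay":0,"az":0},{"claw":2,"tx":-2,"ty":-16.5,"tz":1.5,"ax":0,"ay":0,"az":0},{"claw":2,"tx":-4,"ty":-18,"tz":2.5,"ax":0,"ay":0,"az":0},{"claw":2,"tx":-7,"ty":-18.5,"tz":4,"ax":0,"ay":0,"az":0},{"claw":2,"tx":-10,"ty":-18.5,"tz":5.5,"ax":0,"ay":0,"az":0},{"claw":2,"tx":-13,"ty":-18.5,"tz":7,"ax":0,"ay":0,"az":0},{"claw":2,"tx":-16,"ty":-18.5,"tz":8,"ax":0,"ay":0,"az":0},{"claw":2,"tx":-19,"ty":-18.5,"tz":9,"ax":0,"ay":0,"az":0}]}}

```text
time: 14.27
eef_pos: [0.5204, 0.0089, 0.285]
tcp_rot: [0.512, -0.488, 0.487, -0.512]
contact_force: [0.0, -0.1, -2.6]
opening: 0.326
```

```bash
python3 - <<'E'
from h import *
s=ctrl.get_state();print(s["time"],s["eef_pos"],s["contact_force"],s["opening"])
go((.5495,.1653,.285),3.2)
E
```

```text
14.2667 [0.52035584 0.00894496 0.28500648] [ 0.02666585 -0.12247071 -2.62072361] 0.32573939406863506
t [-1.547e+01  1.000e-02  3.690e+00] a [ 0.04 -0.34 -0.03] dist 15.9 rows 3.8
```

>>> {"api": "play_rows", "payload": {"steps": [{"claw":2,"tx":-3,"ty":0,"tz":1,"ax":0,"ay":0,"az":0},{"claw":2,"tx":-6,"ty":0,"tz":2,"ax":0,"ay":0,"az":0},{"claw":2,"tx":-9,"ty":0,"tz":3,"ax":0,"ay":0,"az":0},{"claw":2,"tx":-12,"ty":0,"tz":3.5,"ax":0,"ay":0,"az":0},{"claw":2,"tx":-14,"ty":0,"tz":3.7,"ax":0,"ay":0,"az":0},{"claw":2,"tx":-15.4,"ty":0,"tz":3.7,"ax":0,"ay":0,"az":0},{"claw":2,"tx":-15.4,"ty":0,"tz":3.7,"ax":0,"ay":0,"az":0},{"claw":2,"tx":-15.4,"ty":0,"tz":3.7,"ax":0,"ay":0,"az":0}]}}

```text
time: 14.93
eef_pos: [0.5492, 0.163, 0.2851]
tcp_rot: [0.513, -0.487, 0.487, -0.512]
contact_force: [-0.2, 0.5, -1.8]
opening: 0.326
```

```bash
python3 - <<'E'
from h import *
s=ctrl.get_state();print(s["time"],s["eef_pos"],s["contact_force"],s["opening"])
go((.5495,.1648,.13),3.2)
i,d=cams.read_camera("wrist"); cv2.imwrite(f"pics/wrist10.png",i)
i,d=cams.read_camera("side"); cv2.imwrite(f"pics/side10.png",i)
E
```

```text
14.9333 [0.5492203  0.16302295 0.28510648] [-0.20573659  0.54772568 -1.83126545] 0.3257282178750061
t [-0.19 15.51  0.05] a [ 0.06 -0.27  0.04] dist 15.5 rows 3.7
```

View pics/wrist10.png

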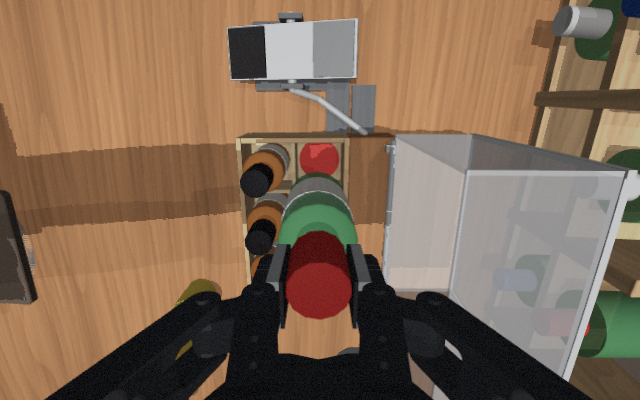

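View pics/side10.png

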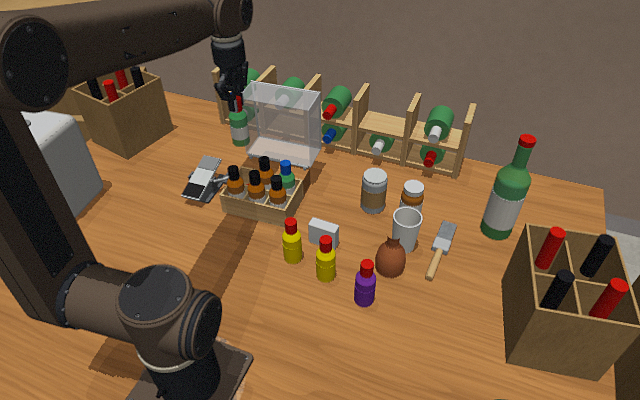

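>>> {"api": "play_rows", "payload": {"steps": [{"claw":2,"tx":-0.2,"ty":1,"tz":0,"ax":0,"ay":0,"az":0},{"claw":2,"tx":-0.2,"ty":3,"tz":0,"ax":0,"ay":0,"az":0},{"claw":2,"tx":-0.2,"ty":5.5,"tz":0,"ax":0,"ay":0,"az":0},{"claw":2,"tx":-0.2,"ty":8,"tz":0,"ax":0,"ay":0,"az":0},{"claw":2,"tx":-0.2,"ty":10,"tz":0,"ax":0,"ay":0,"az":0},{"claw":2,"tx":-0.2,"ty":12,"tz":0,"ax":0,"ay":0,"az":0},{"claw":2,"tx":-0.2,"ty":13.5,"tz":0,"ax":0,"ay":0,"az":0},{"claw":2,"tx":-0.2,"ty":15,"tz":0,"ax":0,"ay":0,"az":0},{"claw":2,"tx":-0.2,"ty":15.8,"tz":0,"ax":0,"ay":0,"az":0},{"claw":2,"tx":-0.2,"ty":15.8,"tz":0,"ax":0,"ay":0,"az":0},{"claw":2,"tx":-0.2,"ty":15.8,"tz":0,"ax":0,"ay":0,"az":0}]}}

```text
time: 15.95
eef_pos: [0.5494, 0.1644, 0.1274]
tcp_rot: [0.512, -0.488, 0.487, -0.512]
contact_force: [0.2, 0.7, -1.5]
opening: 0.325
```

```bash
python3 - <<'E'
from h import *
s=ctrl.get_state();print(s["time"],s["eef_pos"],s["contact_force"],s["opening"])
go((.5495,.1648,.1135),3.2)
E
```

```text
15.95 [0.54943196 0.16436791 0.12738445] [ 0.15032591  0.74516473 -1.45069755] 0.3246850599539512
t [-0.04  1.39  0.01] a [ 0.04 -0.39  0.  ] dist 1.4 rows 0.3
```

>>> {"api": "play_rows", "payload": {"steps": [{"claw":2,"tx":0,"ty":0.4,"tz":0,"ax":0,"ay":0,"az":0},{"claw":2,"tx":0,"ty":0.8,"tz":0,"ax":0,"ay":0,"az":0},{"claw":2,"tx":0,"ty":1.1,"tz":0,"ax":0,"ay":0,"az":0},{"claw":2,"tx":0,"ty":1.3,"tz":0,"ax":0,"ay":0,"az":0},{"claw":2,"tx":0,"ty":1.4,"tz":0,"ax":0,"ay":0,"az":0},{"claw":2,"tx":0,"ty":1.4,"tz":0,"ax":0,"ay":0,"az":0}]}}

```text
time: 16.45
eef_pos: [0.5496, 0.165, 0.1138]
tcp_rot: [-0.512, 0.487, -0.487, 0.512]
contact_force: [0.8, -0.5, -1.1]
opening: 0.324
```

>>> {"api": "play_rows", "payload": {"steps": [{"claw":2,"tx":0,"ty":0.1,"tz":0,"ax":0,"ay":0,"az":0},{"claw":2,"tx":0,"ty":0.2,"tz":0,"ax":0,"ay":0,"az":0},{"claw":2,"tx":0,"ty":0.2,"tz":0,"ax":0,"ay":0,"az":0}]}}

```text
time: 16.7
eef_pos: [0.55, 0.1651, 0.1135]
tcp_rot: [-0.512, 0.487, -0.487, 0.513]
contact_force: [-4.1, 0.2, 4.6]
opening: 0.321
```

Contact made; release and rise.

>>> {"api": "play_rows", "payload": {"steps": [{"claw":3.2,"tx":0,"ty":0,"tz":0,"ax":0,"ay":0,"az":0},{"claw":4.2,"tx":0,"ty":0,"tz":0,"ax":0,"ay":0,"az":0},{"claw":4.4,"tx":0,"ty":0,"tz":0,"ax":0,"ay":0,"az":0},{"claw":4.4,"tx":0,"ty":0,"tz":0,"ax":0,"ay":0,"az":0},{"claw":4.4,"tx":0,"ty":-1,"tz":0,"ax":0,"ay":0,"az":0},{"claw":4.4,"tx":0,"ty":-3,"tz":0,"ax":0,"ay":0,"az":0},{"claw":4.4,"tx":0,"ty":-6,"tz":0,"ax":0,"ay":0,"az":0},{"claw":4.4,"tx":0,"ty":-9,"tz":0,"ax":0,"ay":0,"az":0},{"claw":3,"tx":0,"ty":-11,"tz":0,"ax":0,"ay":0,"az":0},{"claw":1,"tx":-2,"ty":-12,"tz":-1,"ax":0,"ay":0,"az":0},{"claw":0,"tx":-5,"ty":-12,"tz":-2,"ax":0,"ay":0,"az":0},{"claw":0,"tx":-7,"ty":-12,"tz":-2,"ax":0,"ay":0,"az":0}]}}

```text
time: 17.7
eef_pos: [0.5256, 0.2353, 0.2343]
tcp_rot: [-0.511, 0.487, -0.488, 0.513]
contact_force: [-0.5, 0.7, 0.1]
opening: 0.004
```

```bash
python3 - <<'E'
from h import *
s=ctrl.get_state();print(s["time"],s["eef_pos"],s["contact_force"],s["opening"])
for n in ["wrist","side","top"]:
    i,d=cams.read_camera(n); cv2.imwrite(f"pics/{n}11.png",i); np.savez(f"{n}11.npz",i=i,d=d)
E
```

```text
17.7 [0.52558256 0.23530992 0.23427805] [-0.4803291   0.70427227  0.14181846] 0.004090415665547913
```

View pics/top11.png

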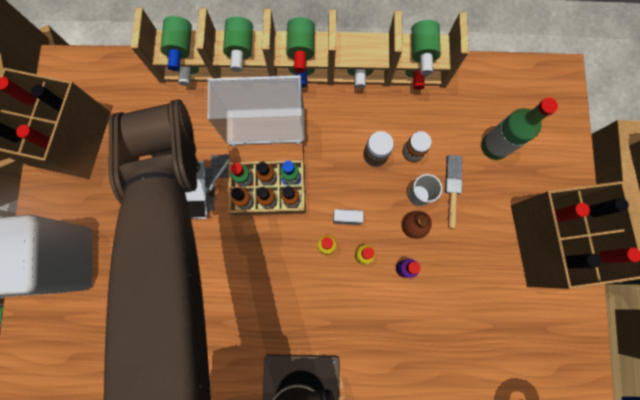

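View pics/side11.png

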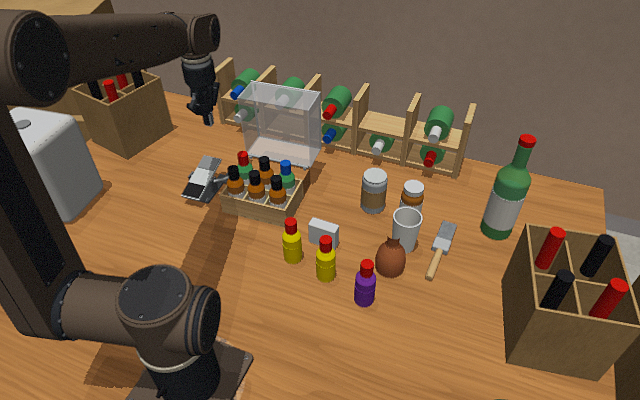

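```bash
python3 - <<'E'
from h import *
f=np.load("top11.npz");i,d=f["i"],f["d"];C=cloud("top",d)
hsv=cv2.cvtColor(i,cv2.COLOR_BGR2HSV);H,S,V=hsv[...,0].astype(int),hsv[...,1],hsv[...,2]
for n,c,mm in [("r",(.5495,.1658),((H<6)|(H>172))&(S>120)&(V>80)),("b",(.5555,.0413),(H>100)&(H<130)&(S>110)&(V>60))]:
    m=mm&(abs(C[...,2]-.143)<.006)&(np.hypot(C[...,0]-c[0],C[...,1]-c[1])<.04)
    vv,uu=np.nonzero(m);P=plane("top",np.c_[uu,vv],.143);print(n,len(uu),((P.min(0)+P.max(0))/2).round(4),np.median(C[m],0).round(4))
A=C[(C[...,2]>.25)&(C[...,0]>.35)&(C[...,1]<.45)&(C[...,1]>.1)&(d>0)&(C[...,2]<.9)]
print(len(A))
for x in np.arange(.36,.68,.04):
    B=A[abs(A[:,0]-x)<.02]
    B=B[B[:,2]>.3]
    if len(B): print(x.round(2),"y",B[:,1].min().round(3),B[:,1].max().round(3),"z",B[:,2].min().round(3),B[:,2].max().round(3))
# side cloud near wrist
f=np.load("side11.npz");C=cloud("side",f["d"]);A=C[80:125,185:218].reshape(-1,3);print("grip side",np.percentile(A,[5,50,95],0).round(3))
for v in (20,40,60,75): print(v,[C[v,u].round(3).tolist() for u in (190,200,212)])
go((.571,.300,.2),3.2);go((.571,.300,.1),3.2)
E
```

```text
r 94 [0.5477 0.164  0.143 ] [0.548  0.164  0.1421]
b 102 [0.5552 0.0399 0.143 ] [0.5551 0.04   0.1426]
12076
0.36 y 0.139 0.24 z 0.515 0.595
0.4 y 0.149 0.264 z 0.509 0.582
0.44 y 0.152 0.275 z 0.473 0.564
0.48 y 0.161 0.284 z 0.417 0.547
0.52 y 0.171 0.294 z 0.366 0.536
0.56 y 0.179 0.295 z 0.454 0.524
grip side [[ 0.473  0.214 -0.003]
 [ 0.519  0.231  0.304]
 [ 0.937  0.637  0.374]]
20 [[0.448, 0.172, 0.546], [0.469, 0.163, 0.54], [0.529, 0.177, 0.515]]
40 [[0.419, 0.159, 0.519], [0.453, 0.161, 0.505], [0.512, 0.174, 0.478]]
60 [[0.491, 0.227, 0.431], [0.505, 0.211, 0.428], [0.549, 0.21, 0.408]]
75 [[0.489, 0.235, 0.394], [0.498, 0.213, 0.394], [0.525, 0.2, 0.382]]
t [-6.28  3.25  4.84] a [-0.06 -0.19  0.01] dist 8.6 rows 2.1
t [-6.28 13.25  4.83] a [-0.06 -0.19  0.01] dist 15.4 rows 3.7
```

>>> {"api": "play_rows", "payload": {"steps": [{"claw":0,"tx":-3,"ty":0,"tz":1,"ax":0,"ay":0,"az":-2},{"claw":0,"tx":-6,"ty":0,"tz":2.5,"ax":0,"ay":0,"az":-5},{"claw":0,"tx":-7,"ty":2,"tz":4,"ax":0,"ay":0,"az":-8},{"claw":0,"tx":-7,"ty":5,"tz":4.6,"ax":0,"ay":0,"az":-8},{"claw":0,"tx":-7,"ty":8,"tz":4.6,"ax":0,"ay":0,"az":-8},{"claw":0,"tx":-7,"ty":11,"tz":4.6,"ax":0,"ay":0,"az":-8},{"claw":0,"tx":-7,"ty":12,"tz":4.6,"ax":0,"ay":0,"az":-8},{"claw":0,"tx":-7,"ty":12,"tz":4.6,"ax":0,"ay":0,"az":-8}]}}

```text
time: 18.52
eef_pos: [0.5665, 0.3041, 0.1075]
tcp_rot: [0.548, -0.452, 0.521, -0.474]
contact_force: [-0.5, -0.3, -0.4]
opening: -0.001
```

```bash
python3 - <<'E'
from h import *
s=ctrl.get_state();print(s["time"],s["eef_pos"],s["contact_force"],R.from_quat(s["tcp_rot"]).as_matrix().round(3))
for n in ["wrist","side","top"]:
    i,d=cams.read_camera(n); cv2.imwrite(f"pics/{n}12.png",i); np.savez(f"{n}12.npz",i=i,d=d)
f=np.load("top12.npz");C=cloud("top",f["d"]);d=f["d"]
A=C[(C[...,2]>.25)&(C[...,0]>.35)&(C[...,1]<.5)&(C[...,1]>.15)&(d>0)&(C[...,2]<.9)]
for x in np.arange(.36,.72,.04):
    B=A[abs(A[:,0]-x)<.02]
    if len(B): print(x.round(2),"y",B[:,1].min().round(3),B[:,1].max().round(3),"z",B[:,2].min().round(3),B[:,2].max().round(3))
E
```

```text
18.5167 [0.56648338 0.3040659  0.10754376] [-0.53427937 -0.28598037 -0.42219778] [[ 0.049 -0.001  0.999]
 [-0.989 -0.142  0.049]
 [ 0.142 -0.99  -0.008]]
0.36 y 0.193 0.31 z 0.453 0.555
0.4 y 0.206 0.324 z 0.437 0.535
0.44 y 0.225 0.359 z 0.417 0.507
0.48 y 0.245 0.374 z 0.386 0.478
0.52 y 0.248 0.391 z 0.36 0.449
0.56 y 0.265 0.402 z 0.25 0.437
0.6 y 0.279 0.392 z 0.251 0.414
0.64 y 0.15 0.308 z 0.255 0.387
0.68 y 0.15 0.212 z 0.259 0.268
```

View pics/wrist12.png

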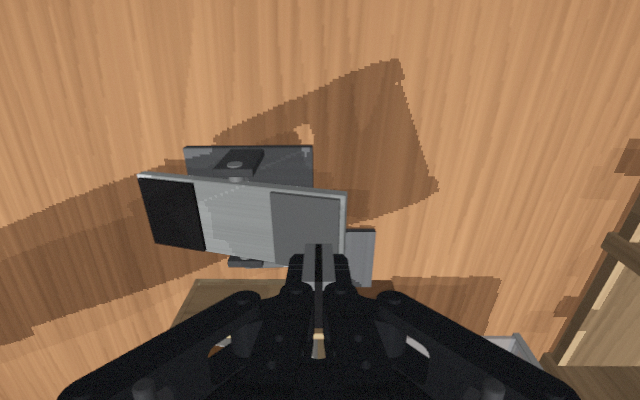

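View pics/side12.png

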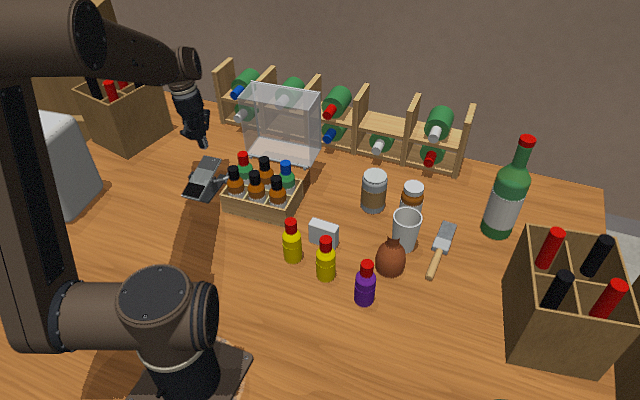

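View pics/top12.png

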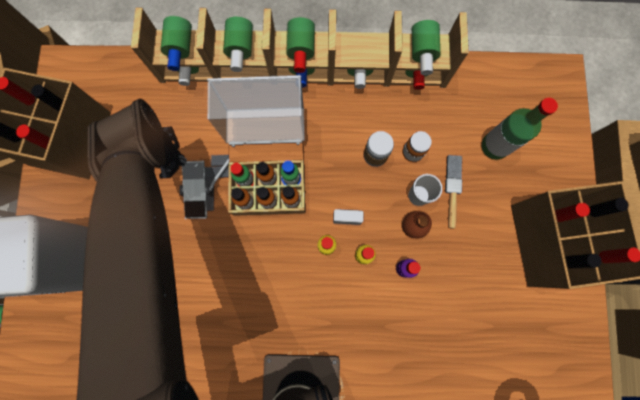

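>>> {"api": "play_rows", "payload": {"steps": [{"claw":0,"tx":-0.2,"ty":1.5,"tz":0,"ax":0,"ay":0,"az":0},{"claw":0,"tx":-0.4,"ty":2.8,"tz":0,"ax":0,"ay":0,"az":0},{"claw":0,"tx":-0.4,"ty":3.0,"tz":0,"ax":0,"ay":0,"az":0},{"claw":0,"tx":-0.5,"ty":3.2,"tz":0,"ax":0,"ay":0,"az":0},{"claw":0,"tx":-0.5,"ty":3.4,"tz":0,"ax":0,"ay":0,"az":0},{"claw":0,"tx":-0.5,"ty":3.6,"tz":0,"ax":0,"ay":0,"az":0},{"claw":0,"tx":-0.6,"ty":3.8,"tz":0,"ax":0,"ay":0,"az":0},{"claw":0,"tx":-0.6,"ty":4.0,"tz":0,"ax":0,"ay":0,"az":0},{"claw":0,"tx":-0.6,"ty":4.2,"tz":0,"ax":0,"ay":0,"az":0},{"claw":0,"tx":-0.6,"ty":4.4,"tz":0,"ax":0,"ay":0,"az":0}]}}

```text
time: 19.5
eef_pos: [0.5699, 0.3067, 0.0708]
tcp_rot: [0.544, -0.45, 0.523, -0.478]
contact_force: [-3.5, 0.7, 11.3]
opening: 0.002
```

```bash
python3 - <<'E'
from h import *
s=ctrl.get_state();print(s["time"],s["eef_pos"],s["contact_force"])
i,d=cams.read_camera("side"); cv2.imwrite(f"pics/side13.png",i)
E
```

```text
19.5 [0.56994641 0.30670063 0.07079303] [-3.52224021  0.67758743 11.3412221 ]
```

View pics/side13.png

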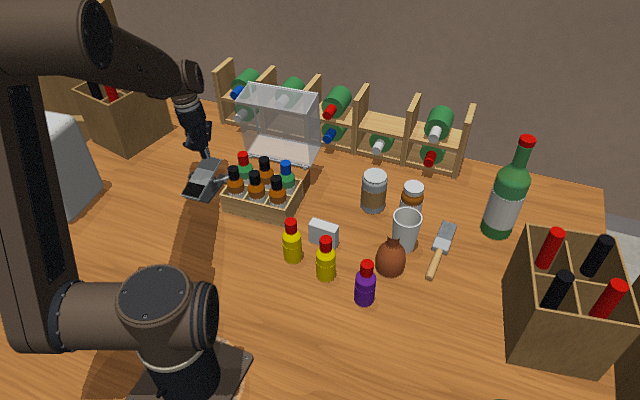

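>>> {"api": "play_rows", "payload": {"steps": [{"claw":0,"tx":0,"ty":0.2,"tz":0,"ax":0,"ay":0,"az":0},{"claw":0,"tx":-0.1,"ty":0.4,"tz":0,"ax":0,"ay":0,"az":0},{"claw":0,"tx":-0.1,"ty":0.6,"tz":-0.1,"ax":0,"ay":0,"az":0},{"claw":0,"tx":-0.1,"ty":0.8,"tz":-0.1,"ax":0,"ay":0,"az":0},{"claw":0,"tx":-0.1,"ty":1.0,"tz":-0.1,"ax":0,"ay":0,"az":0},{"claw":0,"tx":-0.2,"ty":1.2,"tz":-0.1,"ax":0,"ay":0,"az":0},{"claw":0,"tx":-0.2,"ty":1.4,"tz":-0.1,"ax":0,"ay":0,"az":0},{"claw":0,"tx":-0.2,"ty":1.6,"tz":-0.1,"ax":0,"ay":0,"az":0}]}}

```text
time: 20.22
eef_pos: [0.5734, 0.307, 0.0565]
tcp_rot: [0.541, -0.448, 0.525, -0.482]
contact_force: [6.5, 0.3, 8.2]
opening: -0.0
```

```bash
python3 - <<'E'
from h import *
s=ctrl.get_state();print(s["time"],s["eef_pos"],s["contact_force"])
i,d=cams.read_camera("side"); cv2.imwrite(f"pics/side14.png",i)
E
```

```text
20.2167 [0.57340813 0.30696077 0.05647404] [6.45097402 0.32493287 8.19809182]
```

View pics/side14.png

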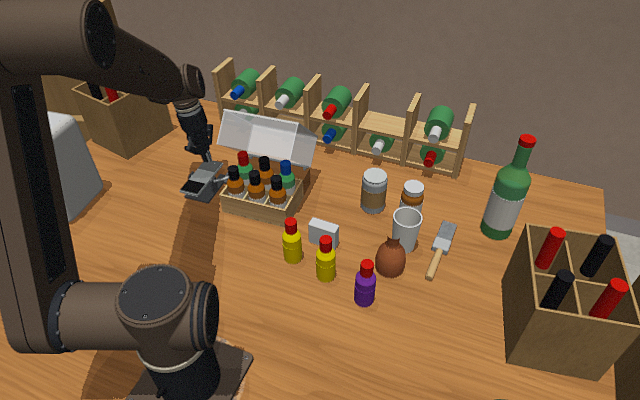

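>>> {"api": "play_rows", "payload": {"steps": [{"claw":0,"tx":0,"ty":0.15,"tz":-0.1,"ax":0,"ay":0,"az":0},{"claw":0,"tx":0,"ty":0.3,"tz":-0.2,"ax":0,"ay":0,"az":0},{"claw":0,"tx":-0.1,"ty":0.45,"tz":-0.3,"ax":0,"ay":0,"az":0},{"claw":0,"tx":-0.1,"ty":0.6,"tz":-0.3,"ax":0,"ay":0,"az":0},{"claw":0,"tx":-0.1,"ty":0.75,"tz":-0.3,"ax":0,"ay":0,"az":0},{"claw":0,"tx":-0.1,"ty":0.9,"tz":-0.3,"ax":0,"ay":0,"az":0},{"claw":0,"tx":-0.1,"ty":1.05,"tz":-0.3,"ax":0,"ay":0,"az":0},{"claw":0,"tx":-0.2,"ty":1.2,"tz":-0.3,"ax":0,"ay":0,"az":0}]}}

```text
time: 20.93
eef_pos: [0.5679, 0.3063, 0.0431]
tcp_rot: [0.543, -0.449, 0.523, -0.479]
contact_force: [1.7, -3.6, 18.9]
opening: 0.001
```

```bash
python3 - <<'E'
from h import *
s=ctrl.get_state();print(s["time"],s["eef_pos"],s["contact_force"])
i,d=cams.read_camera("side"); cv2.imwrite(f"pics/side15.png",i)
E
```

```text
20.9333 [0.56791446 0.30625033 0.04314107] [ 1.71641586 -3.64773078 18.88943181]
```

View pics/side15.png

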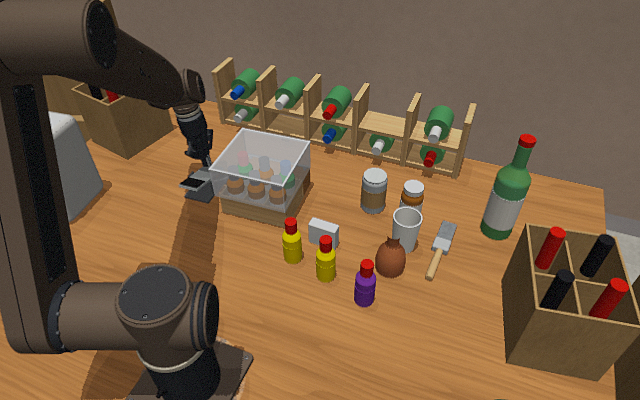

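Nearly or fully shut; press to the stop.

>>> {"api": "play_rows", "payload": {"steps": [{"claw":0,"tx":0,"ty":0.2,"tz":0,"ax":0,"ay":0,"az":0},{"claw":0,"tx":0,"ty":0.4,"tz":0,"ax":0,"ay":0,"az":0},{"claw":0,"tx":0,"ty":0.6,"tz":0,"ax":0,"ay":0,"az":0},{"claw":0,"tx":0,"ty":0.6,"tz":0,"ax":0,"ay":0,"az":0}]}}

```text
time: 21.32
eef_pos: [0.5682, 0.3062, 0.0427]
tcp_rot: [0.544, -0.449, 0.523, -0.478]
contact_force: [-7.2, -2.6, 33.7]
opening: -0.002
```

>>> {"api": "play_rows", "payload": {"steps": [{"claw":0,"tx":0,"ty":0.2,"tz":0,"ax":0,"ay":0,"az":0},{"claw":0,"tx":0,"ty":0.4,"tz":0,"ax":0,"ay":0,"az":0},{"claw":0,"tx":0,"ty":0.4,"tz":0,"ax":0,"ay":0,"az":0}]}}

```text
time: 21.57
eef_pos: [0.5684, 0.3062, 0.0424]
tcp_rot: [0.544, -0.449, 0.523, -0.478]
contact_force: [-13.7, -3.3, 47.6]
opening: 0.003
```

>>> {"api": "play_rows", "payload": {"steps": [{"claw":0,"tx":0,"ty":-2,"tz":0,"ax":0,"ay":0,"az":0},{"claw":0,"tx":0,"ty":-4,"tz":0,"ax":0,"ay":0,"az":0},{"claw":0,"tx":0,"ty":-8,"tz":0,"ax":0,"ay":0,"az":0},{"claw":0,"tx":0,"ty":-12,"tz":0,"ax":0,"ay":0,"az":0},{"claw":0,"tx":0,"ty":-16,"tz":0,"ax":0,"ay":0,"az":0},{"claw":0,"tx":-2,"ty":-18,"tz":-1,"ax":0,"ay":0,"az":0},{"claw":0,"tx":-2,"ty":-18,"tz":-1,"ax":0,"ay":0,"az":0},{"claw":0,"tx":-2,"ty":-18,"tz":-1,"ax":0,"ay":0,"az":0}]}}

```text
time: 22.23
eef_pos: [0.5511, 0.3493, 0.2044]
tcp_rot: [0.546, -0.45, 0.521, -0.477]
contact_force: [-0.4, 0.4, -1.3]
opening: -0.0
```

```bash
python3 - <<'E'
from h import *
s=ctrl.get_state();print(s["time"],s["eef_pos"],s["contact_force"],abs(s["dq"]).max())
for n in ["side","top"]:
    i,d=cams.read_camera(n); cv2.imwrite(f"pics/{n}16.png",i); np.savez(f"{n}16.npz",i=i,d=d)
f0=np.load("top0.npz");f=np.load("top16.npz");C0=cloud("top",f0["d"]);C=cloud("top",f["d"]);d=f["d"]
for nm,c in (("start",C0),("now",C)):
    m=(abs(c[...,2]-.163)<.012); m[:, :224]=0; m[:,304:]=0; m[:130]=0;m[212:]=0
    P=c[m]; a=np.linalg.lstsq(np.c_[P[:,:2],np.ones(len(P))],P[:,2],rcond=None)[0]; print(nm,len(P),"slope",a[:2].round(4),"z@(.45,.1)",(a@[.45,.1,1]).round(4))
i=f["i"];hsv=cv2.cvtColor(i,cv2.COLOR_BGR2HSV)
df=cv2.absdiff(i[110:290,320:480],f0["i"][110:290,320:480]).max(2)>60
n,l,st,ce=cv2.connectedComponentsWithStats(df.astype(np.uint8)); print([(c+[320,110]).round().tolist()+[int(q[4])] for c,q in zip(ce[1:],st[1:]) if q[4]>15])
cv2.imwrite("pics/crop16.png",cv2.resize(i[100:290,160:480],None,fx=2.5,fy=2.5,interpolation=cv2.INTER_CUBIC))
E
```

```text
22.2333 [0.55107633 0.34925239 0.20440257] [-0.43814654  0.40878059 -1.27053332] 0.05582285386851941
start 6347 slope [-0.0013 -0.0028] z@(.45,.1) 0.1627
now 6346 slope [-0.0012 -0.002 ] z@(.45,.1) 0.1627
[[375.0, 182.0, 379], [377.0, 221.0, 324], [343.0, 278.0, 1054], [452.0, 287.0, 303]]
```

View pics/crop16.png

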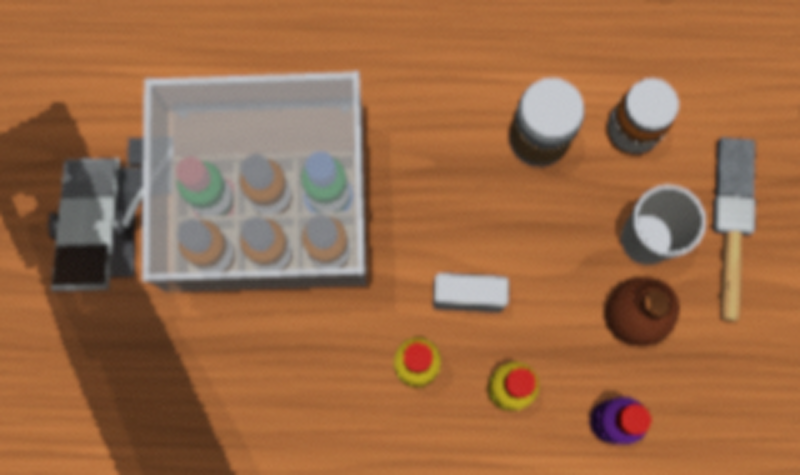

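View pics/side16.png

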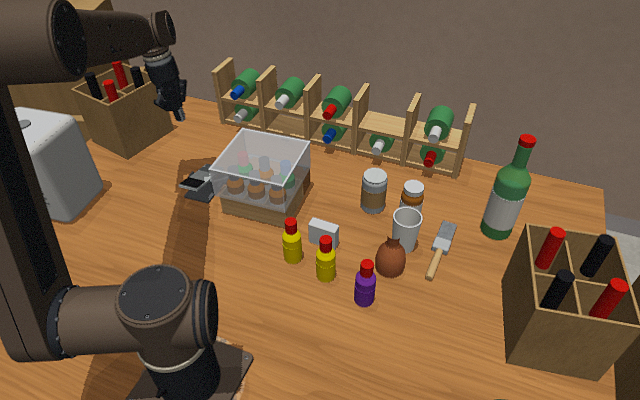

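The hood is level at its starting height, both bottles stand upright in their cells, nothing else has moved, and the arm is clear. Handing in.

```bash
python3 -c "
from plant import ctrl
print(ctrl.sign_off())"
```

```text
the job is handed in; nothing more can be done
None
```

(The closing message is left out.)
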